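# Pack out the loose tube rack in the bench clamp

### The job

The red tube rack is loose in the bench clamp: take the vial out of the gap and stand it upright on the bench beside the clamp, then stand yellow spacers upright on the clamp floor in the gap between the blue jaw and the rack, centred across the clamp, as many as it takes until the jaw, pushed towards the rack, feels solid against the stack before it reaches the end of its travel. Finish while still holding the jaw there with a steady, moderate push, so that spacers and rack are pressed tight against the end stop and you touch nothing but the jaw; leave unused spacers standing, and the beaker and the cork stopper where they are.

Things in the scene. Friction and masses are not known exactly. Their poses are not given: they have to be found in the camera images.
- clamp: Bench clamp, fixed to the bench (its place and yaw differ from run to run): aluminium base plate 180 (own x) x 124 (own y) mm, floor 6 mm above the bench, side lips 12 mm high above the bench along both long edges, inner width 112 mm. Origin: centre of the underside, z up. Along its +x come, in order: the blue sliding jaw, the open gap, the red tube rack, the dark end stop. The jaw slides along this x axis.
- jaw (a joint): Slide of the blue jaw along the clamp's +x, m: 0 = fully open (backed off), 0.030 = its hard end of travel; the jaw's pressing face is at clamp x = -0.050 + this value. About 1.5 N of friction, no spring: it stays where it is left. Starts between 0 and 0.004. Even at 0.030 it cannot reach the rack without spacers: 10 to 28 mm of gap then remains with the rack against the end stop, so one or two spacers are needed (a further one does no harm if it fits in).
- jaw_tab (a point): Middle of the grip tab of the blue jaw, 61 mm above the bench. Jaw block: 30 mm long (clamp x, from 10 mm behind this point to its pressing face 20 mm ahead of it), 60 mm wide (clamp y), its top 39.5 mm above the bench; the tab is 8 mm thick (clamp x), 24 mm wide (clamp y), its top 79 mm above the bench. Axes as the clamp's.
- end_stop: Dark steel end stop, screwed fast to the clamp at a place that differs from run to run: 14 mm thick (clamp x), 100 mm wide, 32 mm tall. Origin: centre of the underside of its upright, on the clamp floor; the face towards the jaw is 7 mm from it.
- rack: Red tube rack, loose, 120 g, 96 mm long (own x, lying across the clamp) x 56 mm (own y, along the clamp) x 37 mm tall, standing on the clamp floor a few mm short of the end stop. Origin: centre of the underside, z up; its face towards the jaw is 28 mm from it.
- spacer_1: Yellow plastic spacer: a plate 20 mm thick (own x), 60 mm wide (own y), 34 mm tall, its long edges at foot and top rounded (5 mm radius, so the flat foot is 10 mm), standing on that foot, with a grip tab 8 mm thick (x) and 24 mm wide (y) standing on the middle of its top, from 34 to 72 mm above its underside; 60 g. Origin: centre of the underside, z up. The three spacers are alike and symmetric; they start loose on the bench.
- spacer_2: Yellow plastic spacer: a plate 20 mm thick (own x), 60 mm wide (own y), 34 mm tall, its long edges at foot and top rounded (5 mm radius, so the flat foot is 10 mm), standing on that foot, with a grip tab 8 mm thick (x) and 24 mm wide (y) standing on the middle of its top, from 34 to 72 mm above its underside; 60 g. Origin: centre of the underside, z up. The three spacers are alike and symmetric; they start loose on the bench.
- spacer_3: Yellow plastic spacer: a plate 20 mm thick (own x), 60 mm wide (own y), 34 mm tall, its long edges at foot and top rounded (5 mm radius, so the flat foot is 10 mm), standing on that foot, with a grip tab 8 mm thick (x) and 24 mm wide (y) standing on the middle of its top, from 34 to 72 mm above its underside; 60 g. Origin: centre of the underside, z up. The three spacers are alike and symmetric; they start loose on the bench.
- vial: Small glass vial with pink contents and black screw cap, 22 mm diameter, 44 mm tall, 25 g, standing upright on the clamp floor in the gap between jaw and rack. Origin: centre of the underside, z up.
- beaker: Small clear beaker, 51 x 57 x 56 mm, loose bystander standing on the bench. Origin: centre of the underside.
- cork: Cork stopper, 25 mm diameter, 24 mm tall, loose bystander standing on the bench. Origin: centre of the underside.
Not all that is in view belongs to the job. What is shaped like the spacer_3 but pink or purple is not meant.

How it is judged:
On the way, in this order (a step that is already met when the one before it is completed fails the run):
1. the vial stands upright on the bench, off the clamp and let go (height (world z) of vial below 0.004 m and angle between vial's own z axis and vertical below 0.15 rad and contact force between the fingers and vial below 0.1 N), for 0.2 s.
2. at least one spacer stands upright on the clamp floor in the gap, let go ((((x of spacer_1 in the frame of clamp between -0.05 and 0.025 m and y of spacer_1 in the frame of clamp between -0.02 and 0.02 m and z of spacer_1 in the frame of clamp below 0.0095 m and angle between spacer_1's own z axis and vertical below 0.12 rad) and contact force between the fingers and spacer_1 below 0.1 N) or ((x of spacer_2 in the frame of clamp between -0.05 and 0.025 m and y of spacer_2 in the frame of clamp between -0.02 and 0.02 m and z of spacer_2 in the frame of clamp below 0.0095 m and angle between spacer_2's own z axis and vertical below 0.12 rad) and contact force between the fingers and spacer_2 below 0.1 N) or ((x of spacer_3 in the frame of clamp between -0.05 and 0.025 m and y of spacer_3 in the frame of clamp between -0.02 and 0.02 m and z of spacer_3 in the frame of clamp below 0.0095 m and angle between spacer_3's own z axis and vertical below 0.12 rad) and contact force between the fingers and spacer_3 below 0.1 N))), for 0.2 s.
At the end, for the whole second after the job is handed in: Vial upright (0.15 rad) on the bench, let go. A spacer or more upright (0.12 rad) on the clamp floor in the gap, within 20 mm of the middle line, pressed with over 3 N; none fallen. Rack on end stop with 3 to 60 N; jaw still, 1.5 mm or more short of its end, fingers touch only it (over 2 N) (all of step 1 and linear speed of vial below 0.02 m/s and (((x of spacer_1 in the frame of clamp between -0.05 and 0.025 m and y of spacer_1 in the frame of clamp between -0.02 and 0.02 m and z of spacer_1 in the frame of clamp below 0.0095 m and angle between spacer_1's own z axis and vertical below 0.12 rad) and contact force between clamp and spacer_1 above 3 N) or ((x of spacer_2 in the frame of clamp between -0.05 and 0.025 m and y of spacer_2 in the frame of clamp between -0.02 and 0.02 m and z of spacer_2 in the frame of clamp below 0.0095 m and angle between spacer_2's own z axis and vertical below 0.12 rad) and contact force between clamp and spacer_2 above 3 N) or ((x of spacer_3 in the frame of clamp between -0.05 and 0.025 m and y of spacer_3 in the frame of clamp between -0.02 and 0.02 m and z of spacer_3 in the frame of clamp below 0.0095 m and angle between spacer_3's own z axis and vertical below 0.12 rad) and contact force between clamp and spacer_3 above 3 N)) and angle between each of spacer_1, spacer_2, spacer_3's own z axis and vertical below 0.15 rad and contact force between each of the arm, the fingers and spacer_1 below 0.3 N and contact force between each of the arm, the fingers and spacer_2 below 0.3 N and contact force between each of the arm, the fingers and spacer_3 below 0.3 N and contact force between each of the arm, the fingers and rack below 0.3 N and contact force between rack and end_stop between 3 and 60 N and contact force between the fingers and clamp above 2 N and value of joint jaw below 0.0285 m and velocity of joint jaw between -0.01 and 0.01 m/s and angle between rack's own z axis and vertical below 0.12 rad and linear speed of rack below 0.01 m/s); the arm keeps its last pose, push and grip.
It fails at once if the vial is knocked over (angle between vial's own z axis and vertical above 1 rad).
It fails at once if the beaker is displaced by more than 3 cm (distance of beaker from where it was at the start of the episode above 0.03 m).
It fails at once if the cork is displaced by more than 3 cm (distance of cork from where it was at the start of the episode above 0.03 m).
It also fails if it takes over 72 s, if anything falls off the work surface, if the arm or the gripper's body presses on something with over 40 N, if the wrist force passes 120 N, or if a joint passes its speed limit or range.

### The arm

A 7-joint arm with a two-finger parallel gripper is mounted at the origin on a cart in front of the work surface, level with it; the furniture and walls round the work are solid. World frame = base frame: x ahead of the robot, y to its left, z up, the work surface at z = 0. Lengths are in m, angles in rad, forces in N, time in s.
With the tool pointing down it reaches from about 0.4 to 0.85 m from the base axis. Payload 10.4 kg.
Tool frame: the origin (TCP) lies midway between the tips of the shut fingers; the grasp point (between the pads) lies 19 mm behind it (r.tcp_to_grasp is the z of the grasp point in the tool frame, in m); z points along the fingers, x is the direction in which the jaws open and shut, and the axes are right-handed (so a half turn about z gives the same grasp; the last joint's range is limited). The gripper opens to 87 mm and grips with 3 to 60 N. Pads are 19 mm wide; open, the fingers measure 117 mm over their backs; the gripper's body (75 mm by 190 mm) begins 51 mm behind the grasp point.
Start: joints at [-1.369, 0.332, -0.065, 1.46, 0.022, 1.35, -0.088], TCP at [0.139, 0.609, 0.194] pointing down, gripper open.
Joint ranges: [-2.6, 2.6], [-0.5, 2.12], [-1.47, 1.34], [0.16, 2.42], [-1.27, 4.41], [0.06, 2.06], [-2.6, 2.6]. Speed limits (rad/s): [2.22, 2.22, 2.79, 2.79, 3.14, 3.14, 3.14].

### API

Orientations are given as a unit quaternion [x, y, z, w].
In Python, from bench import r, camera, close_job gives the robot as it stands. The module is installed in compiled form; this text tells all that it offers.
- The arm moves only by the shell command python3 -m crank 'ROWS' [FORCE]. ROWS is JSON, a list of rows, each an object of numbers: "x", "y", "z": the shift along the tool's x, y, z scaled (see below); "ax", "ay", "az": the turn, a rotation vector about the tool's x, y, z scaled (see below); "claw": the closure, from -1 (fully open) to 1 (shut), so that 0 is half open. A call has exactly 5 rows; each row is the pose to reach, as a shift and turn from the pose commanded when the call began, along the tool's axes at that moment; what a row does not reach only later rows make up. The controller multiplies each number of a shift by 1 m and each number of a turn by 2 rad. A row lasts 1/12 s, in which the tool goes at most 41.7 mm and 7.16 degrees, less where a joint would pass 70% of its speed; a pose out of reach is approached as far as the arm can. A call with a number of a shift or a turn outside -1 to 1 is refused whole. A call with a gripper value outside its range is refused whole. The fingers move at their own pace and stop on an object; FORCE is the grip in N (left out, the last holds). Time passes only in rows, so rows that repeat a pose let the fingers close, or fill a call up. It gives the time, the measured TCP pose, the force and the opening at its end, in the units of the state.
- r.read_state(): the state, without advancing time (a new reading comes with each control period).
- camera(name): name is "scene" or "side" or "wrist"; returns a dict with "color" (480x640x3 uint8, blue, green, red), "fx", "fy", "cx", "cy" (pixels), "eye" and "orientation" of the camera in the world. Camera axes: x right, y down, z forward; pixel columns grow to the right and rows downward; lengths in m; the calibration is good to about 2 mm. The wrist camera is an equidistant fisheye: a pixel r from the principal point sees the ray r / f radians off the axis. A picture is of the moment at which its call begins. There is no depth.
- close_job(): hands the job in, once; it reports no verdict.
The state is a dict: "time": time; "joint_positions": joint angles; "joint_vel": joint speeds; "joint_torque": joint torques, N m; "ee_pos": TCP position; "eef_rot": TCP orientation; "ft_force": force on the tool from outside, world axes, zero at the start; "torque": the same for the moment, N m; "width": finger opening in m.
Only numpy, scipy, OpenCV 4.12 (cv2) and the standard library are available. Lean on these libraries where they do the work, as an engineer would, in place of code of your own. Each camera call takes 0.05 s, during which the arm holds its last target. There are 200 camera calls.

## Working session

There is one attempt and no reset: what is moved stays moved. The work goes in short steps, Python scripts to look and compute and a shell command to move; the robot and the scene stay as the last step left them, time stands still between calls to the robot, and variables do not carry over. Pictures are saved under pics/ and viewed, about 8 in all and at most 12, crops included, and the job is handed in when it is done.

```bash
mkdir -p pics
cat > h.py <<'E'
import cv2, numpy as np
from scipy.spatial.transform import Rotation as R
from bench import r, camera, close_job
def ray(c,u,v):
    q=R.from_quat(c["orientation"]).as_matrix()
    d=np.array([(u-c["cx"])/c["fx"],(v-c["cy"])/c["fy"],1.])
    return q@(d/np.linalg.norm(d))
def wray(c,u,v):
    a=np.array([(u-c["cx"])/c["fx"],(v-c["cy"])/c["fy"]]);t=np.linalg.norm(a)
    d=np.r_[a/max(t,1e-9)*np.sin(t),np.cos(t)]
    return R.from_quat(c["orientation"]).as_matrix()@d
def plane(c,u,v,z,f=ray):
    d=f(c,u,v);e=np.array(c["eye"]);return e+d*(z-e[2])/d[2]
def tri(*obs):
    A=np.zeros((3,3));b=np.zeros(3)
    for c,u,v in obs:
        d=ray(c,u,v);P=np.eye(3)-np.outer(d,d);A+=P;b+=P@np.array(c["eye"])
    return np.linalg.solve(A,b)
def togo(p,yaw=None):
    "shift in tool axes from TCP to world p"
    s=r.read_state();q=R.from_quat(s["eef_rot"]);return q.inv().apply(np.array(p)-s["ee_pos"])
E
python3 - <<'E'
from h import *
s=r.read_state();print({k:np.round(v,3) for k,v in s.items()},r.tcp_to_grasp)
print(R.from_quat(s["eef_rot"]).as_matrix().round(3))
for n in("scene","side","wrist"):
    c=camera(n);cv2.imwrite(f"pics/{n}0.png",c["color"]);np.save(f"{n}0.npy",c,allow_pickle=True)
    print(n,c["fx"],c["cx"],c["cy"],np.round(c["eye"],3),R.from_quat(c["orientation"]).as_matrix().round(3).tolist())
E
```

```text
{'time': np.float64(0.0), 'joint_positions': array([-1.369,  0.333, -0.065,  1.461,  0.022,  1.35 , -0.089]), 'joint_vel': array([ 0.001, -0.   , -0.001,  0.001, -0.   , -0.   , -0.   ]), 'joint_torque': array([ 1.0000e-03, -6.2323e+01,  2.5000e-02, -3.8992e+01, -6.1000e-02,
        3.9000e-02,  0.0000e+00]), 'ee_pos': array([0.139, 0.609, 0.193]), 'eef_rot': array([ 0.782,  0.623, -0.001,  0.   ]), 'ft_force': array([-0.648,  0.768, -0.487]), 'torque': array([ 0.033,  0.031, -0.01 ]), 'width': np.float64(0.087)} -0.0187
[[ 0.223  0.975 -0.   ]
 [ 0.975 -0.223 -0.001]
 [-0.001  0.    -1.   ]]
scene 532.3824093035983 323.36650333452195 247.92555379182025 [-0.241 -0.896  1.128] [[0.742, -0.435, 0.511], [-0.671, -0.484, 0.562], [0.004, -0.759, -0.651]]
side 492.76561327673335 317.4014706851927 240.3631298399061 [ 0.157 -1.128  0.54 ] [[0.943, -0.124, 0.309], [-0.333, -0.334, 0.881], [-0.006, -0.934, -0.357]]
wrist 371.64829954431775 318.89645996882626 242.07556103087862 [0.062 0.626 0.383] [[0.223, 0.933, 0.282], [0.975, -0.213, -0.065], [-0.001, 0.289, -0.957]]
```

View pics/scene0.png

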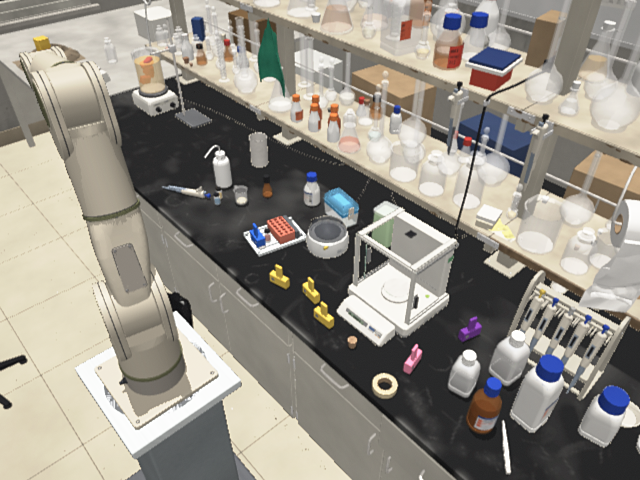

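View pics/side0.png

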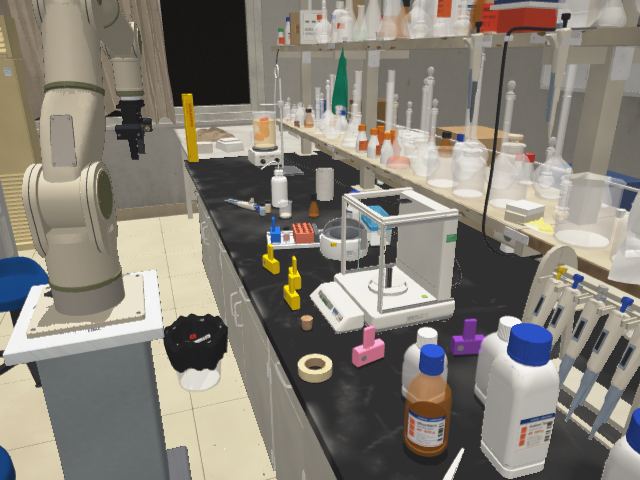

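The scene view shows the clamp near (274,234), with the blue jaw at (257,236) and the red rack at (281,229). The spacers are at (280,277), (311,290) and (324,316), and the cork is at (352,342). The side view shows the same group, with the clamp near (290,237).

Run:
```python
from h import *
a=cv2.imread("pics/scene0.png")[180:330,190:360];b=cv2.imread("pics/side0.png")[195:335,200:350]
a=cv2.resize(a,(450,397),interpolation=2);a=cv2.resize(cv2.imread("pics/scene0.png")[175:335,195:345],(400,427),interpolation=2)
b=cv2.resize(cv2.imread("pics/side0.png")[180:340,220:370],(400,427),interpolation=2)
cv2.imwrite("pics/crop1.png",np.hstack([a,b]))
C={n:np.load(f"{n}0.npy",allow_pickle=True).item() for n in("scene","side")}
rng={"yellow":((20,150,120),(32,255,255)),"blue":((105,150,90),(125,255,255)),"red":((0,150,90),(9,255,255))}
for n,c in C.items():
  hsv=cv2.cvtColor(c["color"],cv2.COLOR_BGR2HSV)
  for k,(lo,hi) in rng.items():
    m=cv2.inRange(hsv,lo,hi);m[:170]=0
    N,_,st,ce=cv2.connectedComponentsWithStats(m)
    for i in range(1,N):
      if st[i,4]>40: print(n,k,st[i],ce[i].round(1),plane(c,*ce[i],0.03).round(3))
```

```text
scene yellow [270 264  20  25 221] [279.4 277.7] [0.433 0.038 0.03 ]
scene yellow [302 277  18  27 195] [311.2 291.6] [ 0.466 -0.069  0.03 ]
scene yellow [314 303  20  25 224] [324.  316.3] [ 0.429 -0.164  0.03 ]
scene blue [307 172  10  10  88] [311.3 176.3] [0.866 0.389 0.03 ]
scene blue [250 223  15  24 187] [257.  235.9] [0.502 0.241 0.03 ]
scene blue [536 355  28  27 533] [549.6 367.9] [ 0.734 -0.672  0.03 ]
scene blue [484 377  18  20 267] [492.3 386.7] [ 0.58  -0.608  0.03 ]
scene blue [600 386  30  29 627] [614.1 400. ] [ 0.764 -0.824  0.03 ]
side yellow [262 244  18  30 292] [270.8 260.8] [0.434 0.032 0.03 ]
side yellow [283 256  18  54 568] [292.9 285.8] [ 0.446 -0.13   0.03 ]
side yellow [556 266  11  13  80] [560.2 271.3] [ 1.09  -0.281  0.03 ]
side blue [270 216  11  27 172] [274.5 231.6] [0.501 0.247 0.03 ]
side blue [   0  257   48   51 1630] [ 18.5 278.2] [-0.17   0.141  0.03 ]
side blue [573 274  10  14  79] [576.7 279.7] [ 1.09  -0.332  0.03 ]
side blue [620 297  13  15 104] [625.5 302.8] [ 1.096 -0.457  0.03 ]
side blue [ 507  323   45   43 1548] [529.5 344. ] [ 0.788 -0.516  0.03 ]
side blue [419 344  26  31 658] [431.3 359.2] [ 0.591 -0.496  0.03 ]
side blue [626 408  14  45 412] [634.3 430.7] [ 0.769 -0.749  0.03 ]
side blue [  0 447  11  33 277] [  4.  464.1] [-0.071 -0.511  0.03 ]
```

View pics/crop1.png

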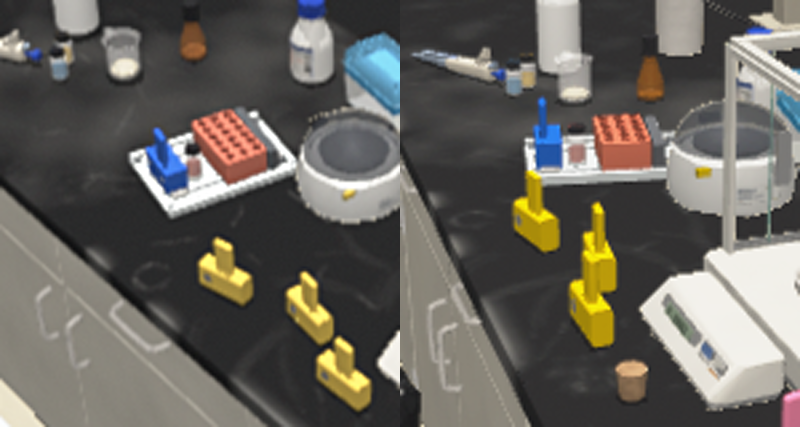

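Run:
```python
from h import *
C={n:np.load(f"{n}0.npy",allow_pickle=True).item() for n in("scene","side")}
c=C["scene"]
def P(x,y,z): print((x,y,z),plane(c,x/2.667+195,y/2.667+175,z).round(3))
print("clamp corners");[P(x,y,.012) for x,y in((131,154),(172,205),(298,156))]
print("vial foot");P(194,176,.006);P(193,146,.05)
print("jaw tab top");P(160,131,.079)
print("beaker foot");P(125,78,0);print("wash bottle");P(75,30,0);print("small bottles");P(60,78,0);P(190,57,0);P(312,78,0)
print("shaker");P(352,205,0);P(303,170,0)
print("wash top",tri((c,213,150),(C["side"],277,172)))
# cork
for n,(u,v) in(("scene",(352,347)),("side",(306.5,328))):print(n,plane(C[n],u,v,0).round(3))
```

```text
clamp corners
(131, 154, 0.012) [0.492 0.301 0.012]
(172, 205, 0.012) [0.471 0.189 0.012]
(298, 156, 0.012) [0.644 0.159 0.012]
vial foot
(194, 176, 0.006) [0.528 0.221 0.006]
(193, 146, 0.05) [0.532 0.223 0.05 ]
jaw tab top
(160, 131, 0.079) [0.499 0.242 0.079]
beaker foot
(125, 78, 0) [0.589 0.453 0.   ]
wash bottle
(75, 30, 0) [0.604 0.594 0.   ]
small bottles
(60, 78, 0) [0.524 0.511 0.   ]
(190, 57, 0) [0.684 0.433 0.   ]
(312, 78, 0) [0.777 0.284 0.   ]
shaker
(352, 205, 0) [0.641 0.055 0.   ]
(303, 170, 0) [0.64  0.145 0.   ]
wash top [0.62641535 0.67033627 0.1129962 ]
scene [ 0.429 -0.276  0.   ]
side [ 0.432 -0.272  0.   ]
```

View pics/wrist0.png

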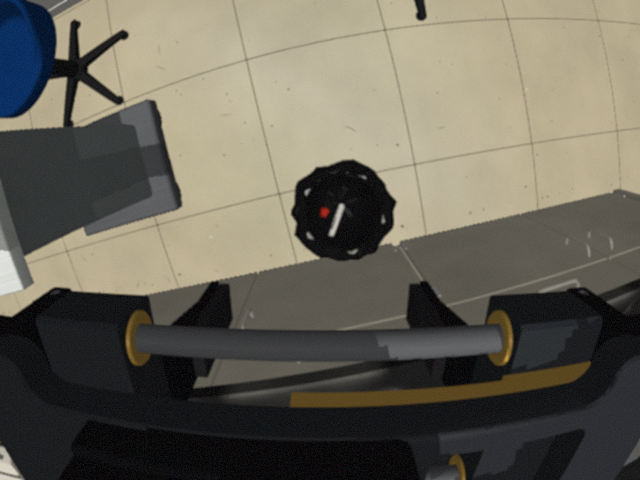

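The wrist view shows only the floor and the cart, so I'll move above the clamp and look again from there.

```bash
python3 -m crank '[{"x":-0.02,"y":0.03,"z":-0.02,"claw":-1},{"x":-0.045,"y":0.06,"z":-0.03,"claw":-1},{"x":-0.07,"y":0.09,"z":-0.04,"claw":-1},{"x":-0.095,"y":0.125,"z":-0.05,"claw":-1},{"x":-0.115,"y":0.16,"z":-0.06,"claw":-1}]' 20
python3 -c "
from h import *;print(togo([.50,.235,.25]))"
```

```text
[-0.28421784  0.43503912 -0.05644011]schema error: expected keys x, y, z, ax, ay, az, claw
```

```bash
python3 -m crank '[{"x":-0.02,"y":0.03,"z":-0.02,"ax":0,"ay":0,"az":0,"claw":-1},{"x":-0.04,"y":0.06,"z":-0.03,"ax":0,"ay":0,"az":0,"claw":-1},{"x":-0.06,"y":0.09,"z":-0.04,"ax":0,"ay":0,"az":0,"claw":-1},{"x":-0.08,"y":0.12,"z":-0.05,"ax":0,"ay":0,"az":0,"claw":-1},{"x":-0.1,"y":0.15,"z":-0.06,"ax":0,"ay":0,"az":0,"claw":-1}]' 20
python3 -c "
from h import *;print(togo([.50,.235,.25]))"
```

```text
time: 0.57
ee_pos: [0.2641, 0.4768, 0.2541]
eef_rot: [0.782, 0.623, -0.0, -0.0]
ft_force: [0.7, 0.2, -0.1]
width: 0.0869
[-0.18317087  0.28381119  0.00412122]
```

```bash
python3 -m crank '[{"x":-0.02,"y":0.03,"z":0,"ax":0,"ay":0,"az":0,"claw":-1},{"x":-0.04,"y":0.06,"z":0,"ax":0,"ay":0,"az":0,"claw":-1},{"x":-0.06,"y":0.09,"z":0,"ax":0,"ay":0,"az":0,"claw":-1},{"x":-0.08,"y":0.12,"z":0,"ax":0,"ay":0,"az":0,"claw":-1},{"x":-0.1,"y":0.15,"z":0,"ax":0,"ay":0,"az":0,"claw":-1}]' 
python3 -m crank '[{"x":-0.02,"y":0.03,"z":0,"ax":0,"ay":0,"az":0,"claw":-1},{"x":-0.04,"y":0.06,"z":0,"ax":0,"ay":0,"az":0,"claw":-1},{"x":-0.06,"y":0.08,"z":0,"ax":0,"ay":0,"az":0,"claw":-1},{"x":-0.06,"y":0.08,"z":0,"ax":0,"ay":0,"az":0,"claw":-1},{"x":-0.06,"y":0.08,"z":0,"ax":0,"ay":0,"az":0,"claw":-1}]'
python3 - <<'E'
from h import *
c=camera("wrist");np.save("w1.npy",c,allow_pickle=True);cv2.imwrite("pics/w1.png",c["color"]);print(np.round(c["eye"],3))
E
```

```text
time: 0.98
ee_pos: [0.388, 0.3459, 0.2538]
eef_rot: [0.782, 0.623, 0.0, -0.0]
ft_force: [1.5, 0.8, -0.5]
width: 0.0872
time: 1.4
ee_pos: [0.4526, 0.2696, 0.2537]
eef_rot: [0.783, 0.622, -0.0, -0.0]
ft_force: [-0.7, 0.9, 0.6]
width: 0.0873
[0.375 0.287 0.444]
```

View pics/w1.png

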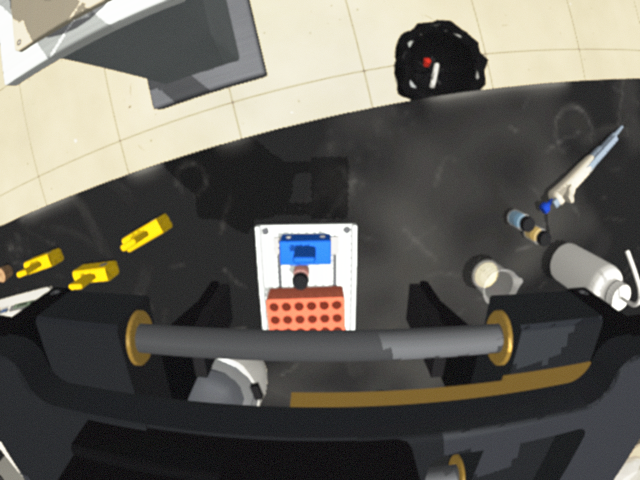

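The wrist view shows the clamp's back corners at (256,225) and (357,224). The vial cap is at (300,280), the jaw at (305,248), the rack's near edge at about row 290, the beaker at (495,280) and the spacers at left.

```bash
python3 - <<'E'
from h import *
c=np.load("w1.npy",allow_pickle=True).item()
hsv=cv2.cvtColor(c["color"],cv2.COLOR_BGR2HSV);g=cv2.cvtColor(c["color"],cv2.COLOR_BGR2GRAY)
W=lambda u,v,z:plane(c,u,v,z,wray)[:2]
# white clamp mask
m=cv2.inRange(hsv,(0,0,150),(180,60,255));m[:200]=0;m[335:]=0;m[:,:245]=0;m[:,365:]=0
k=max(cv2.findContours(m,0,1)[0],key=cv2.contourArea)[:,0]
from numpy import argmin,argmax
a=k[argmin(k.sum(1))];b=k[argmax(k[:,0]-k[:,1])];print("corners",a,b,k.min(0),k.max(0))
A,B=W(*a,.012),W(*b,.012);print(A,B,np.linalg.norm(A-B))
y=(B-A)/np.linalg.norm(B-A)
# side edges
for v in(240,270,300,320):
  xs=np.where(m[v])[0];l,rr=W(xs[0],v,.012),W(xs[-1],v,.012);print(v,l,rr)
  if v in(240,320):
    (L0,R0) if v==240 else None
    if v==240:L0,R0=l,rr
for s,p,q in(("L",L0,l),("R",R0,rr)):d=q-p;print(s,"yaw deg",np.degrees(np.arctan2(d[1],d[0])))
print("back-edge yaw",np.degrees(np.arctan2(-y[0],y[1])))
# vial cap
mk=(g<60).astype(np.uint8)*255;mk[:262]=0;mk[292:]=0;mk[:,:285]=0;mk[:,318:]=0
N,_,st,ce=cv2.connectedComponentsWithStats(mk);print("vial",[(st[i],ce[i].round(1),W(*ce[i],.047).round(4)) for i in range(1,N) if st[i,4]>30])
for n,lo,hi in(("blue",(105,150,60),(125,255,255)),("red",(0,120,60),(12,255,255))):
  mm=cv2.inRange(hsv,lo,hi);mm[:200]=0;mm[335:]=0;mm[:,:250]=0;mm[:,360:]=0
  u,v=cv2.boundingRect(mm)[:2];w,h=cv2.boundingRect(mm)[2:];print(n,u,v,w,h,[W(*p,.04).round(4) for p in((u,v),(u+w,v),(u,v+h),(u+w,v+h))])
E
python3 - <<'E'
import cv2
i=cv2.imread("pics/w1.png");cv2.imwrite("pics/w1c.png",cv2.resize(i[210:340,240:370],(780,600),interpolation=2)[:600])
E
```

```text
corners [255 226] [357 226] [254 223] [357 330]
[0.46520048 0.18675938] [0.49319383 0.30672814] 0.12319144435152754
240 [0.48222842 0.1819437 ] [0.51041541 0.30323641]Traceback (most recent call last):
  File "<stdin>", line 16, in <module>
NameError: name 'L0' is not defined
```

View pics/w1c.png

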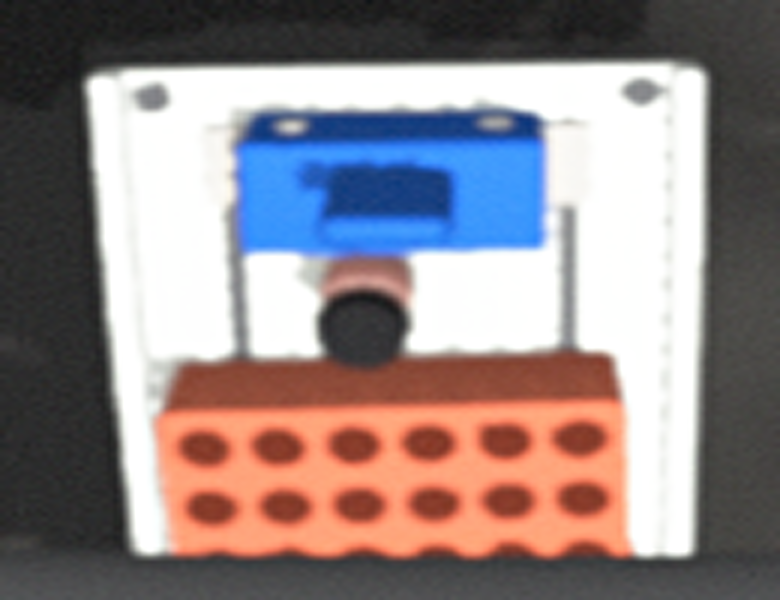

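The crop shows the vial cap at image (300.7,279.8) and the front edge of the jaw top at v≈264, u 281–331. The near edge of the rack top runs from (266.7,298.8) to (343.7,297.1).

Run:
```python
from h import *
c=np.load("w1.npy",allow_pickle=True).item()
W=lambda u,v,z:plane(c,240+u/6,210+v/4.615,z,wray)[:2]
yaws=[]
def line(n,p,q,z,ax):
  P,Q=W(*p,z),W(*q,z);d=Q-P;a=np.degrees(np.arctan2(d[1],d[0]))-(90 if ax=='y' else 0);print(n,P.round(4),Q.round(4),"len",np.linalg.norm(d).round(4),"yaw",a.round(2));return P,Q
bk=line("back",(86,70),(708,66),.012,'y')
line("left",(86,70),(130,555),.012,'x');line("right",(708,66),(693,555),.012,'x')
jf=line("jawfront",(243,250),(545,248),.0395,'y')
rk=line("racktop",(160,412),(622,404),.043,'y');rf=line("rackfoot",(178,362),(614,354),.006,'y')
tb=line("tabtop front",(321,242),(452,242),.079,'y')
v=W(364,322,.05);print("vial",v)
yaw=np.radians(-13.0);X=np.array([np.cos(yaw),np.sin(yaw)]);Y=np.array([-X[1],X[0]])
o=(bk[0]+bk[1])/2+.09*X
print("origin",o)
for n,p in(("vial",v),("jawfront",sum(jf)/2),("racktop",sum(rk)/2),("rackfoot",sum(rf)/2)):print(n,((p-o)@X).round(4),((p-o)@Y).round(4))
print(R.from_quat(r.read_state()["eef_rot"]).as_matrix().round(3)[:2,:2])
print("to vial", togo([*v,.1]))
# spacers: side & scene masks on minAreaRect of whole
hsv=cv2.cvtColor(c["color"],cv2.COLOR_BGR2HSV);m=cv2.inRange(hsv,(20,120,80),(34,255,255));m[:, 200:]=0
for k in cv2.findContours(m,0,1)[0]:
  if cv2.contourArea(k)>60:
    b=cv2.minAreaRect(k);print(np.round(b[0],1),np.round(b[1],1),b[2].__round__(1),plane(c,*b[0],.02,wray).round(3))
```

```text
back [0.464  0.1862] [0.4914 0.3083] len 0.1251 yaw -12.64
left [0.464  0.1862] [0.6059 0.1544] len 0.1454 yaw -12.65
right [0.4914 0.3083] [0.6338 0.2774] len 0.1457 yaw -12.27
jawfront [0.5105 0.2098] [0.5231 0.2669] len 0.0585 yaw -12.46
racktop [0.549  0.1824] [0.5673 0.2727] len 0.0922 yaw -11.41
rackfoot [0.5509 0.1809] [0.5694 0.2729] len 0.0938 yaw -11.4
tabtop front [0.4984 0.2312] [0.5036 0.2534] len 0.0228 yaw -12.99
vial [0.53058542 0.22951943]
origin [0.56539654 0.22703918]
vial -0.0345 -0.0054
jawfront -0.0499 0.0001
racktop -0.0072 -0.0011
rackfoot -0.0051 -0.0013
[[ 0.224  0.975]
 [ 0.975 -0.224]]
to vial [-0.02291294  0.08637714  0.15361588]
[137.5 337.4] [25.2 55.2] 3.6 [ 0.582 -0.032  0.02 ]
[ 91.9 273.5] [23.9 54.3] 72.8 [ 0.473 -0.064  0.02 ]
[ 38.6 263. ] [16.5 51.3] 70.0 [ 0.436 -0.164  0.02 ]
[144.5 233.9] [18.2 58.6] 59.9 [0.439 0.043 0.02 ]
```

Clamp: origin (0.5655,0.227), yaw −12.5°. The tool's x axis already lies along clamp y, so no turn is needed. The measured sizes agree with the given ones (125/124, 58.5/60, 94/96 mm). Next I go to the vial.

```bash
python3 -m crank '[{"x":-0.01,"y":0.03,"z":0.02,"ax":0,"ay":0,"az":0,"claw":-0.2},{"x":-0.02,"y":0.06,"z":0.05,"ax":0,"ay":0,"az":0,"claw":-0.2},{"x":-0.023,"y":0.087,"z":0.08,"ax":0,"ay":0,"az":0,"claw":-0.2},{"x":-0.023,"y":0.087,"z":0.11,"ax":0,"ay":0,"az":0,"claw":-0.2},{"x":-0.023,"y":0.087,"z":0.15,"ax":0,"ay":0,"az":0,"claw":-0.2}]' 20
python3 -m crank '[{"x":0,"y":0,"z":0,"ax":0,"ay":0,"az":0,"claw":-0.2},{"x":0,"y":0,"z":0,"ax":0,"ay":0,"az":0,"claw":-0.2},{"x":0,"y":0,"z":0,"ax":0,"ay":0,"az":0,"claw":-0.2},{"x":0,"y":0,"z":0,"ax":0,"ay":0,"az":0,"claw":-0.2},{"x":0,"y":0,"z":0,"ax":0,"ay":0,"az":0,"claw":-0.2}]'
python3 - <<'E'
from h import *
print(togo([.5313,.2293,.018]))
c=camera("wrist");cv2.imwrite("pics/w2.png",c["color"])
E
```

```text
time: 1.87
ee_pos: [0.5328, 0.2302, 0.1036]
eef_rot: [0.782, 0.623, 0.001, 0.0]
ft_force: [0.6, 1.2, 0.2]
width: 0.0614
time: 2.28
ee_pos: [0.5325, 0.2304, 0.1063]
eef_rot: [0.782, 0.624, 0.002, 0.0]
ft_force: [-0.1, 0.6, -0.1]
width: 0.0525
[-0.00163322 -0.00113562  0.0883307 ]
```

View pics/w2.png

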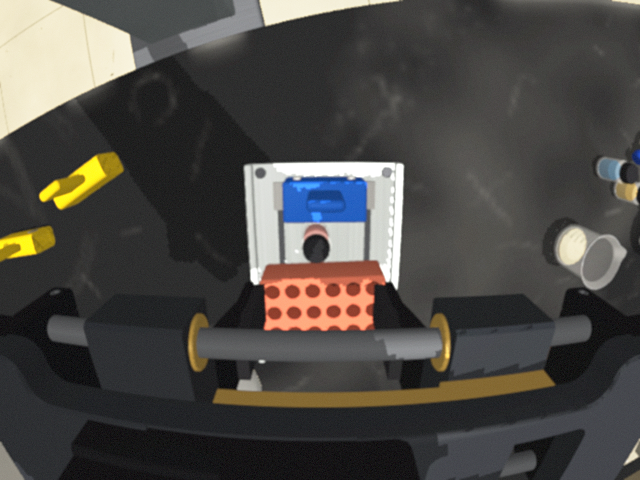

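The vial cap is at (316,247), the jaw front at v≈221 and the rack's top near edge at v≈283.

Run:
```python
from h import *
c=camera("wrist");W=lambda u,v,z:plane(c,u,v,z,wray)[:2]
g=cv2.cvtColor(c["color"],cv2.COLOR_BGR2GRAY);mk=(g<50).astype(np.uint8)*255;mk[:228]=0;mk[263:]=0;mk[:,:298]=0;mk[:,335:]=0
N,_,st,ce=cv2.connectedComponentsWithStats(mk);print([(st[i],ce[i].round(1)) for i in range(1,N) if st[i,4]>30])
yaw=np.radians(-12.5);X=np.array([np.cos(yaw),np.sin(yaw)]);Y=np.array([-X[1],X[0]]);o=np.array([.5655,.227])
for n,p in(("vial",W(316,247,.049)),("jaw",W(325,221,.0395)),("rack",W(324,283,.043))):print(n,p.round(4),((p-o)@X).round(4),((p-o)@Y).round(4))
p=W(316,247,.049);print(togo([*p,.018]))
```

```text
[(array([304, 236,  25,  24, 328], dtype=int32), array([315.4, 245.9]))]
vial [0.5311 0.2281] -0.0339 -0.0064
jaw [0.5166 0.2379] -0.0501 0.0001
rack [0.5615 0.2271] -0.004 -0.0008
[-0.00224046 -0.00076988  0.08748279]
```

Both looks agree, so I descend, grip the vial and lift it.

```bash
python3 -m crank '[{"x":-0.002,"y":-0.001,"z":0.02,"ax":0,"ay":0,"az":0,"claw":-0.2},{"x":-0.002,"y":-0.001,"z":0.045,"ax":0,"ay":0,"az":0,"claw":-0.2},{"x":-0.002,"y":-0.001,"z":0.065,"ax":0,"ay":0,"az":0,"claw":-0.2},{"x":-0.002,"y":-0.001,"z":0.085,"ax":0,"ay":0,"az":0,"claw":-0.2},{"x":-0.002,"y":-0.001,"z":0.087,"ax":0,"ay":0,"az":0,"claw":-0.2}]' 10
python3 -m crank '[{"x":0,"y":0,"z":0,"ax":0,"ay":0,"az":0,"claw":0.1},{"x":0,"y":0,"z":0,"ax":0,"ay":0,"az":0,"claw":0.4},{"x":0,"y":0,"z":0,"ax":0,"ay":0,"az":0,"claw":1},{"x":0,"y":0,"z":0,"ax":0,"ay":0,"az":0,"claw":1},{"x":0,"y":0,"z":0,"ax":0,"ay":0,"az":0,"claw":1}]' 10
python3 -m crank '[{"x":0,"y":0,"z":0,"ax":0,"ay":0,"az":0,"claw":1},{"x":0,"y":0,"z":0,"ax":0,"ay":0,"az":0,"claw":1},{"x":0,"y":0,"z":-0.02,"ax":0,"ay":0,"az":0,"claw":1},{"x":0,"y":0,"z":-0.04,"ax":0,"ay":0,"az":0,"claw":1},{"x":0,"y":0,"z":-0.07,"ax":0,"ay":0,"az":0,"claw":1}]' 10
```

```text
time: 2.8
ee_pos: [0.5282, 0.2269, 0.0141]
eef_rot: [0.782, 0.623, -0.002, -0.0]
ft_force: [0.4, -0.4, -0.2]
width: 0.0522
time: 3.22
ee_pos: [0.5306, 0.228, 0.0179]
eef_rot: [0.782, 0.623, 0.001, 0.0]
ft_force: [-0.7, 0.8, -0.3]
width: 0.0265
time: 3.63
ee_pos: [0.5287, 0.2269, 0.0859]
eef_rot: [0.782, 0.623, -0.002, -0.0]
ft_force: [-0.1, -0.6, 0.0]
width: 0.0192
```

```bash
python3 -m crank '[{"x":0,"y":0,"z":-0.01,"ax":0,"ay":0,"az":0,"claw":1},{"x":0,"y":0,"z":-0.02,"ax":0,"ay":0,"az":0,"claw":1},{"x":0,"y":0,"z":-0.02,"ax":0,"ay":0,"az":0,"claw":1},{"x":0,"y":0,"z":-0.02,"ax":0,"ay":0,"az":0,"claw":1},{"x":0,"y":0,"z":-0.02,"ax":0,"ay":0,"az":0,"claw":1}]' 10
python3 - <<'E'
from h import *
print(togo([.555,.363,.013]))
c=camera("wrist");a=c["color"][150:400,200:450]
s=camera("side");b=cv2.resize(s["color"][160:260,230:330],(500,500),interpolation=2)
cv2.imwrite("pics/w3.png",np.hstack([cv2.resize(a,(300,300)),b[:300],]) if 0 else np.hstack([cv2.resize(a,(400,400)),cv2.resize(b,(400,400))]))
E
```

```text
time: 4.05
ee_pos: [0.5293, 0.2273, 0.1055]
eef_rot: [0.782, 0.623, -0.001, -0.0]
ft_force: [-0.8, 0.4, -0.5]
width: 0.0187
[ 0.13813305 -0.00503182  0.09230789]
```

View pics/w3.png

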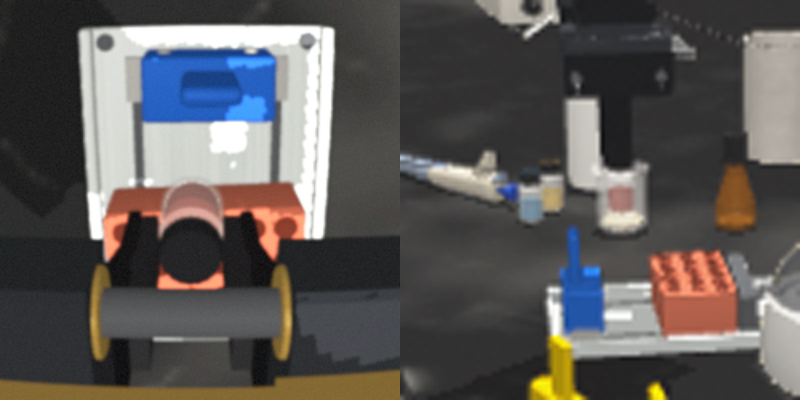

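The vial is held upright between the fingers. I carry it over the side lip and set it down.

```bash
python3 -m crank '[{"x":0.03,"y":0,"z":0,"ax":0,"ay":0,"az":0,"claw":1},{"x":0.06,"y":-0.002,"z":0,"ax":0,"ay":0,"az":0,"claw":1},{"x":0.09,"y":-0.005,"z":0,"ax":0,"ay":0,"az":0,"claw":1},{"x":0.12,"y":-0.005,"z":0.01,"ax":0,"ay":0,"az":0,"claw":1},{"x":0.138,"y":-0.005,"z":0.03,"ax":0,"ay":0,"az":0,"claw":1}]' 
python3 -m crank '[{"x":0,"y":0,"z":0.02,"ax":0,"ay":0,"az":0,"claw":1},{"x":0,"y":0,"z":0.04,"ax":0,"ay":0,"az":0,"claw":1},{"x":0,"y":0,"z":0.05,"ax":0,"ay":0,"az":0,"claw":1},{"x":0,"y":0,"z":0.055,"ax":0,"ay":0,"az":0,"claw":1},{"x":0,"y":0,"z":0.055,"ax":0,"ay":0,"az":0,"claw":1}]' 
python3 -c "
from h import *;print(togo([.555,.363,.012]))"
```

```text
time: 4.57
ee_pos: [0.5564, 0.3678, 0.0777]
eef_rot: [0.781, 0.624, 0.002, -0.001]
ft_force: [0.5, 1.0, -0.6]
width: 0.0188
time: 4.98
ee_pos: [0.5554, 0.3625, 0.0206]
eef_rot: [0.782, 0.623, -0.001, 0.0]
ft_force: [-0.0, 0.2, -0.2]
width: 0.0195
[ 0.0004031  -0.00049018  0.00862509]
```

```bash
python3 -m crank '[{"x":0,"y":0,"z":0.003,"ax":0,"ay":0,"az":0,"claw":1},{"x":0,"y":0,"z":0.006,"ax":0,"ay":0,"az":0,"claw":1},{"x":0,"y":0,"z":0.008,"ax":0,"ay":0,"az":0,"claw":1},{"x":0,"y":0,"z":0.009,"ax":0,"ay":0,"az":0,"claw":1},{"x":0,"y":0,"z":0.009,"ax":0,"ay":0,"az":0,"claw":1}]' 
python3 -m crank '[{"x":0,"y":0,"z":0,"ax":0,"ay":0,"az":0,"claw":0.4},{"x":0,"y":0,"z":0,"ax":0,"ay":0,"az":0,"claw":0.2},{"x":0,"y":0,"z":0,"ax":0,"ay":0,"az":0,"claw":-0.1},{"x":0,"y":0,"z":0,"ax":0,"ay":0,"az":0,"claw":-0.1},{"x":0,"y":0,"z":0,"ax":0,"ay":0,"az":0,"claw":-0.1}]' 
python3 -m crank '[{"x":0,"y":0,"z":-0.02,"ax":0,"ay":0,"az":0,"claw":-0.1},{"x":0,"y":0,"z":-0.05,"ax":0,"ay":0,"az":0,"claw":-0.1},{"x":0,"y":0,"z":-0.09,"ax":0,"ay":0,"az":0,"claw":-0.1},{"x":0,"y":0,"z":-0.12,"ax":0,"ay":0,"az":0,"claw":-0.1},{"x":0,"y":0,"z":-0.15,"ax":0,"ay":0,"az":0,"claw":-0.1}]'
python3 - <<'E'
from h import *
print(togo([.40,.045,.20]))
S={n:camera(n) for n in("side","scene","wrist")}
for n in S:np.save(n+"4.npy",S[n],allow_pickle=True)
a=cv2.resize(S["side"]["color"][180:340,230:340],(400,580),interpolation=2)
b=cv2.resize(S["wrist"]["color"],(400,300));b=np.vstack([b,cv2.resize(S["scene"]["color"][170:340,190:430],(400,280),interpolation=2)])
cv2.imwrite("pics/p4.png",np.hstack([a,b]))
E
```

```text
time: 5.4
ee_pos: [0.556, 0.3633, 0.013]
eef_rot: [0.782, 0.623, 0.0, -0.0]
ft_force: [0.3, -0.8, -1.3]
width: 0.019
time: 5.82
ee_pos: [0.556, 0.3633, 0.0129]
eef_rot: [0.782, 0.623, 0.0, -0.0]
ft_force: [0.5, -0.5, -0.2]
width: 0.0433
time: 6.23
ee_pos: [0.5561, 0.3632, 0.1651]
eef_rot: [0.782, 0.623, 0.001, -0.0]
ft_force: [0.2, 0.0, -0.4]
width: 0.0478
[-0.34497397 -0.08116311 -0.03530651]
```

View pics/p4.png

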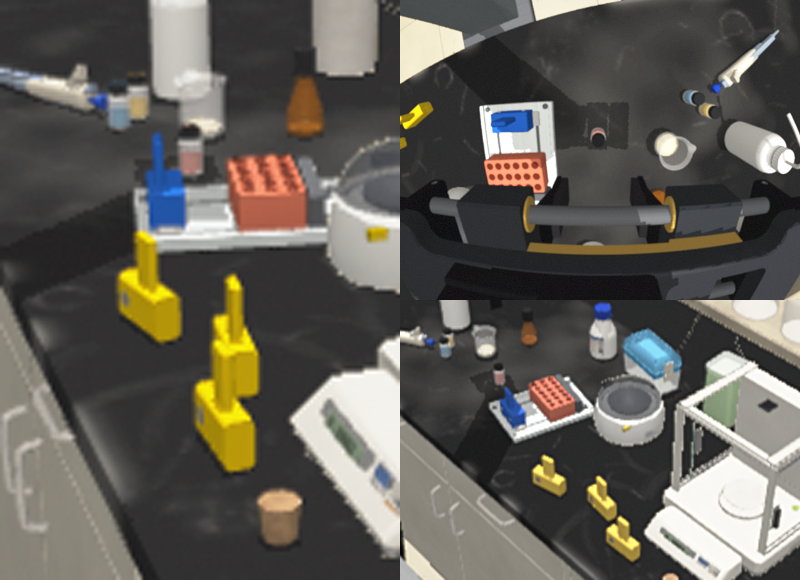

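The vial stands upright beside the clamp. Next I go above the first spacer at about (0.435,0.04) and measure it.

```bash
python3 -m crank '[{"x":-0.035,"y":-0.01,"z":-0.01,"ax":0,"ay":0,"az":0,"claw":-0.2},{"x":-0.07,"y":-0.02,"z":-0.02,"ax":0,"ay":0,"az":0,"claw":-0.2},{"x":-0.105,"y":-0.03,"z":-0.03,"ax":0,"ay":0,"az":0,"claw":-0.2},{"x":-0.14,"y":-0.04,"z":-0.04,"ax":0,"ay":0,"az":0,"claw":-0.2},{"x":-0.175,"y":-0.05,"z":-0.05,"ax":0,"ay":0,"az":0,"claw":-0.2}]' 
python3 -m crank '[{"x":-0.035,"y":-0.005,"z":0,"ax":0,"ay":0,"az":0,"claw":-0.2},{"x":-0.07,"y":-0.01,"z":0,"ax":0,"ay":0,"az":0,"claw":-0.2},{"x":-0.105,"y":-0.015,"z":0,"ax":0,"ay":0,"az":0,"claw":-0.2},{"x":-0.14,"y":-0.015,"z":0,"ax":0,"ay":0,"az":0,"claw":-0.2},{"x":-0.165,"y":-0.015,"z":0,"ax":0,"ay":0,"az":0,"claw":-0.2}]'
python3 - <<'E'
from h import *
s=r.read_state();print(s["ee_pos"],s["time"])
c=camera("wrist");np.save("w5.npy",c,allow_pickle=True)
cv2.imwrite("pics/w5.png",c["color"])
E
```

```text
time: 6.8
ee_pos: [0.4666, 0.2021, 0.2117]
eef_rot: [0.782, 0.623, -0.001, -0.0]
ft_force: [0.3, -0.9, 0.9]
width: 0.0524
time: 7.22
ee_pos: [0.4153, 0.0436, 0.2118]
eef_rot: [0.782, 0.623, -0.001, -0.0]
ft_force: [0.8, -0.6, 0.8]
width: 0.0522
[0.41528658 0.04355648 0.21179733] 7.2167
```

View pics/w5.png

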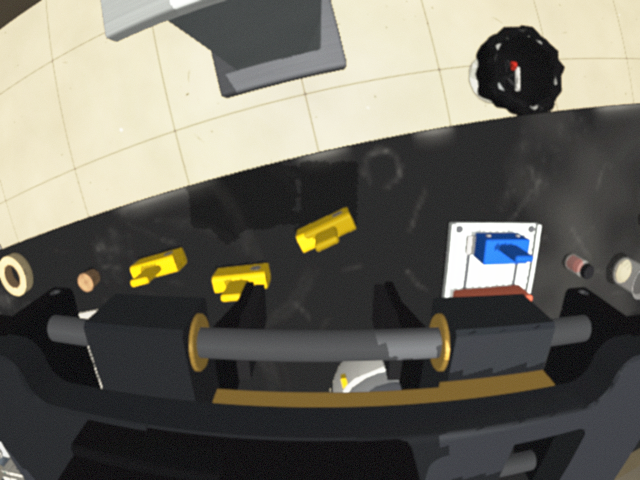

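The wrist view shows all three spacers, at (326,229), (241,281) and (158,267), plus the cork at (89,280), the clamp and the vial. I'll measure the spacers numerically from their silhouettes.

```bash
cat > sp.py <<'E'
from h import *
def spacers(c,umin=0,umax=640,vmax=300):
    m=cv2.inRange(cv2.cvtColor(c["color"],cv2.COLOR_BGR2HSV),(18,120,50),(36,255,255));m[vmax:]=0;m[:,:umin]=0;m[:,umax:]=0
    out=[]
    for k in cv2.findContours(m,0,1)[0]:
        if cv2.contourArea(k)<150: continue
        k=k[:,0];x0,w=k[:,0].min(),np.ptp(k[:,0])
        cols=range(int(x0+.1*w),int(x0+.9*w))
        W=lambda u,v,z:plane(c,u,v,z,wray)[:2]
        f=np.array([W(u,k[k[:,0]==u,1].min(),.003) for u in cols if (k[:,0]==u).any()],np.float32)
        d=cv2.fitLine(f,cv2.DIST_HUBER,0,.001,.001).ravel();t=d[:2]*np.sign(d[1]);p0=d[2:]
        res=np.abs((f-p0)@np.array([-t[1],t[0]]));
        g=res<.002
        d=cv2.fitLine(f[g],cv2.DIST_L2,0,.001,.001).ravel();t=d[:2]*np.sign(d[1]);p0=d[2:]
        n=np.array([t[1],-t[0]])   # away from robot (+x)
        lo=np.array([W(u,v,0)@t for u,v in k]);hi=np.array([W(u,v,.031)@t for u,v in k])
        tc=np.array(c["eye"])[:2]@t
        mx=lo.max() if tc>lo.max() else hi.max();mn=lo.min() if tc<lo.min() else hi.min()
        cen=(p0@n+.0095)*n+(mx+mn)/2*t
        out.append((cen,np.degrees(np.arctan2(t[1],t[0])),mx-mn,g.mean()));print("centre",cen.round(4),"long-axis deg",out[-1][1].round(1),"len",(mx-mn).round(4),"inl",g.mean().round(2))
    return out
E
python3 - <<'E'
from sp import *
spacers(np.load("w5.npy",allow_pickle=True).item())
print("w1");spacers(np.load("w1.npy",allow_pickle=True).item(),umax=240)
E
```

```text
centre [ 0.4713 -0.0611] long-axis deg 84.2 len 0.0641 inl 1.0
centre [ 0.4349 -0.1611] long-axis deg 92.0 len 0.072 inl 0.96
centre [0.4374 0.0445] long-axis deg 102.3 len 0.0635 inl 0.98
w1
centre [ 0.4708 -0.0691] long-axis deg 85.3 len 0.0819 inl 0.88
centre [ 0.4355 -0.1712] long-axis deg 92.5 len 0.0941 inl 0.87
centre [0.4379 0.0401] long-axis deg 101.8 len 0.0723 inl 1.0
```

```bash
python3 -c "
from h import *;print(togo([.4374,.043,.1]))"
python3 -m crank '[{"x":0.001,"y":0.005,"z":0.02,"ax":0,"ay":0,"az":-0.05,"claw":-0.2},{"x":0.002,"y":0.01,"z":0.04,"ax":0,"ay":0,"az":-0.1,"claw":-0.2},{"x":0.003,"y":0.015,"z":0.06,"ax":0,"ay":0,"az":-0.15,"claw":-0.2},{"x":0.004,"y":0.022,"z":0.08,"ax":0,"ay":0,"az":-0.2,"claw":-0.2},{"x":0.004,"y":0.022,"z":0.1,"ax":0,"ay":0,"az":-0.217,"claw":-0.2}]'
python3 -m crank '[{"x":0,"y":0,"z":0,"ax":0,"ay":0,"az":0,"claw":-0.2},{"x":0,"y":0,"z":0,"ax":0,"ay":0,"az":0,"claw":-0.2},{"x":0,"y":0,"z":0,"ax":0,"ay":0,"az":0,"claw":-0.2},{"x":0,"y":0,"z":0,"ax":0,"ay":0,"az":0,"claw":-0.2},{"x":0,"y":0,"z":0,"ax":0,"ay":0,"az":0,"claw":-0.2}]'
python3 - <<'E'
from sp import *
c=camera("wrist");np.save("w6.npy",c,allow_pickle=True)
M=R.from_quat(r.read_state()["eef_rot"]).as_matrix();print("tool x deg",np.degrees(np.arctan2(M[1,0],M[0,0])))
for o in spacers(c,umin=200,umax=450,vmax=330):print(togo([*o[0],.042]))
E
```

```text
[0.00841347 0.0211595  0.11193307]
time: 7.68
ee_pos: [0.4394, 0.0453, 0.1111]
eef_rot: [0.627, 0.779, -0.0, 0.0]
ft_force: [-0.4, 0.8, 0.8]
width: 0.0521
time: 8.1
ee_pos: [0.4397, 0.0455, 0.1138]
eef_rot: [0.63, 0.777, 0.001, 0.0]
ft_force: [-0.4, 0.2, 0.6]
width: 0.052
tool x deg 101.95670879481045
centre [0.5076 0.172 ] long-axis deg 99.7 len 0.0067 inl 0.8
centre [ 0.4737 -0.0397] long-axis deg 83.8 len 0.0205 inl 1.0
centre [0.4376 0.0446] long-axis deg 102.0 len 0.0627 inl 1.0
[0.10960703 0.09262052 0.07188385]
[-0.09040644  0.0156003   0.0716549 ]
[-0.00046421 -0.00220815  0.07167811]
```

```bash
python3 -m crank '[{"x":0,"y":-0.002,"z":0.025,"ax":0,"ay":0,"az":0,"claw":-0.2},{"x":0,"y":-0.002,"z":0.05,"ax":0,"ay":0,"az":0,"claw":-0.2},{"x":0,"y":-0.002,"z":0.065,"ax":0,"ay":0,"az":0,"claw":-0.2},{"x":0,"y":-0.002,"z":0.072,"ax":0,"ay":0,"az":0,"claw":-0.2},{"x":0,"y":-0.002,"z":0.072,"ax":0,"ay":0,"az":0,"claw":-0.2}]'
python3 -m crank '[{"x":0,"y":0,"z":0,"ax":0,"ay":0,"az":0,"claw":0},{"x":0,"y":0,"z":0,"ax":0,"ay":0,"az":0,"claw":0.3},{"x":0,"y":0,"z":0,"ax":0,"ay":0,"az":0,"claw":1},{"x":0,"y":0,"z":0,"ax":0,"ay":0,"az":0,"claw":1},{"x":0,"y":0,"z":0,"ax":0,"ay":0,"az":0,"claw":1}]' 20
python3 -m crank '[{"x":0,"y":0,"z":0,"ax":0,"ay":0,"az":0,"claw":1},{"x":0,"y":0,"z":0,"ax":0,"ay":0,"az":0,"claw":1},{"x":0,"y":0,"z":-0.02,"ax":0,"ay":0,"az":0,"claw":1},{"x":0,"y":0,"z":-0.05,"ax":0,"ay":0,"az":0.05,"claw":1},{"x":0,"y":0,"z":-0.08,"ax":0,"ay":0,"az":0.1,"claw":1}]' 20
python3 -c "
from h import *;print(togo([.5655-.0155*.976,.227+.0155*.216,.13]))"
```

```text
time: 8.57
ee_pos: [0.4365, 0.0447, 0.0401]
eef_rot: [0.63, 0.777, -0.001, -0.0]
ft_force: [-0.3, -0.4, 0.8]
width: 0.0522
time: 8.98
ee_pos: [0.4376, 0.0451, 0.0414]
eef_rot: [0.629, 0.777, 0.001, 0.0]
ft_force: [-0.4, 0.2, 0.7]
width: 0.0265
time: 9.4
ee_pos: [0.4362, 0.0443, 0.1213]
eef_rot: [0.706, 0.709, -0.001, -0.0]
ft_force: [0.7, 0.1, -0.7]
width: 0.0216
[ 0.18548472  0.11496225 -0.00917027]
```

The grip holds: width reads 21.6 for the 24 mm tab, and the vial showed the same ~2.5 mm low reading. I carry the spacer over the gap and turn it to the clamp yaw.

```bash
python3 -m crank '[{"x":0.03,"y":0.02,"z":-0.005,"ax":0,"ay":0,"az":0.03,"claw":1},{"x":0.06,"y":0.04,"z":-0.01,"ax":0,"ay":0,"az":0.06,"claw":1},{"x":0.09,"y":0.06,"z":-0.01,"ax":0,"ay":0,"az":0.09,"claw":1},{"x":0.12,"y":0.08,"z":-0.01,"ax":0,"ay":0,"az":0.113,"claw":1},{"x":0.15,"y":0.1,"z":-0.01,"ax":0,"ay":0,"az":0.113,"claw":1}]'
python3 -m crank '[{"x":0,"y":0,"z":0,"ax":0,"ay":0,"az":0,"claw":1},{"x":0,"y":0,"z":0,"ax":0,"ay":0,"az":0,"claw":1},{"x":0,"y":0,"z":0,"ax":0,"ay":0,"az":0,"claw":1},{"x":0,"y":0,"z":0,"ax":0,"ay":0,"az":0,"claw":1},{"x":0,"y":0,"z":0,"ax":0,"ay":0,"az":0,"claw":1}]'
python3 - <<'E'
from h import *
print(togo([.5655-.0175*.976,.227+.0175*.216,.055]))
M=R.from_quat(r.read_state()["eef_rot"]).as_matrix();print("tool x deg",np.degrees(np.arctan2(M[1,0],M[0,0])))
E
```

```text
time: 9.82
ee_pos: [0.5364, 0.1975, 0.1307]
eef_rot: [0.78, 0.625, 0.0, -0.0]
ft_force: [-0.6, -0.3, -0.2]
width: 0.0219
time: 10.23
ee_pos: [0.5356, 0.1947, 0.1312]
eef_rot: [0.78, 0.626, 0.0, -0.0]
ft_force: [-0.2, -0.7, -0.9]
width: 0.022
[0.03795116 0.00467885 0.07616893]
tool x deg 77.49666100060416
```

```bash
python3 -m crank '[{"x":0.02,"y":0.001,"z":0,"ax":0,"ay":0,"az":0,"claw":1},{"x":0.038,"y":0.001,"z":0.02,"ax":0,"ay":0,"az":0,"claw":1},{"x":0.038,"y":0.001,"z":0.045,"ax":0,"ay":0,"az":0,"claw":1},{"x":0.038,"y":0.001,"z":0.06,"ax":0,"ay":0,"az":0,"claw":1},{"x":0.038,"y":0.001,"z":0.07,"ax":0,"ay":0,"az":0,"claw":1}]'
python3 -m crank '[{"x":0,"y":0,"z":0.003,"ax":0,"ay":0,"az":0,"claw":1},{"x":0,"y":0,"z":0.008,"ax":0,"ay":0,"az":0,"claw":1},{"x":0,"y":0,"z":0.012,"ax":0,"ay":0,"az":0,"claw":1},{"x":0,"y":0,"z":0.012,"ax":0,"ay":0,"az":0,"claw":1},{"x":0,"y":0,"z":0.012,"ax":0,"ay":0,"az":0,"claw":1}]'
python3 -c "
from h import *
p=r.read_state()['ee_pos'];d=p[:2]-np.array([.5655,.227]);print(d@[.976,-.216],d@[.216,.976],p[2])"
```

```text
time: 10.65
ee_pos: [0.5439, 0.2319, 0.0593]
eef_rot: [0.78, 0.626, -0.001, -0.0]
ft_force: [-0.5, -0.1, -0.9]
width: 0.0221
time: 11.07
ee_pos: [0.5452, 0.2327, 0.0494]
eef_rot: [0.78, 0.626, 0.0, -0.0]
ft_force: [-0.3, 0.5, -0.4]
width: 0.0221
-0.021029303072879445 0.0012049861232963717 0.04940545339646315
```

```bash
python3 -m crank '[{"x":0,"y":0.002,"z":0.001,"ax":0,"ay":0,"az":0,"claw":1},{"x":0,"y":0.004,"z":0.001,"ax":0,"ay":0,"az":0,"claw":1},{"x":0,"y":0.006,"z":0.001,"ax":0,"ay":0,"az":0,"claw":1},{"x":0,"y":0.007,"z":0.001,"ax":0,"ay":0,"az":0,"claw":1},{"x":0,"y":0.007,"z":0.001,"ax":0,"ay":0,"az":0,"claw":1}]'
python3 -m crank '[{"x":0,"y":0.001,"z":0,"ax":0,"ay":0,"az":0,"claw":1},{"x":0,"y":0.002,"z":0,"ax":0,"ay":0,"az":0,"claw":1},{"x":0,"y":0.003,"z":0,"ax":0,"ay":0,"az":0,"claw":1},{"x":0,"y":0.003,"z":0,"ax":0,"ay":0,"az":0,"claw":1},{"x":0,"y":0.003,"z":0,"ax":0,"ay":0,"az":0,"claw":1}]'
python3 -c "
from h import *
p=r.read_state()['ee_pos'];d=p[:2]-np.array([.5655,.227]);print(d@[.976,-.216],d@[.216,.976],p[2])"
```

```text
time: 11.48
ee_pos: [0.552, 0.2312, 0.0479]
eef_rot: [0.779, 0.626, 0.0, -0.0]
ft_force: [0.1, 0.5, 0.1]
width: 0.0217
time: 11.9
ee_pos: [0.5547, 0.2305, 0.0478]
eef_rot: [0.779, 0.626, 0.0, -0.0]
ft_force: [-1.2, 0.7, -0.7]
width: 0.0218
-0.01129138614699311 0.0011117006623914561 0.04780610646976313
```

```bash
python3 -m crank '[{"x":0,"y":0.001,"z":0,"ax":0,"ay":0,"az":0,"claw":1},{"x":0,"y":0.002,"z":0,"ax":0,"ay":0,"az":0,"claw":1},{"x":0,"y":0.003,"z":0,"ax":0,"ay":0,"az":0,"claw":1},{"x":0,"y":0.003,"z":0,"ax":0,"ay":0,"az":0,"claw":1},{"x":0,"y":0.003,"z":0,"ax":0,"ay":0,"az":0,"claw":1}]'
python3 -c "
from h import *
p=r.read_state()['ee_pos'];d=p[:2]-np.array([.5655,.227]);print(d@[.976,-.216],d@[.216,.976],p[2])"
```

```text
time: 12.32
ee_pos: [0.5577, 0.2299, 0.0478]
eef_rot: [0.779, 0.626, 0.0, -0.0]
ft_force: [-0.7, -0.3, -0.1]
width: 0.0222
-0.00825884975420958 0.0011232575798531305 0.04784093205353976
```

```bash
python3 -m crank '[{"x":0,"y":0.001,"z":0,"ax":0,"ay":0,"az":0,"claw":1},{"x":0,"y":0.002,"z":0,"ax":0,"ay":0,"az":0,"claw":1},{"x":0,"y":0.003,"z":0,"ax":0,"ay":0,"az":0,"claw":1},{"x":0,"y":0.003,"z":0,"ax":0,"ay":0,"az":0,"claw":1},{"x":0,"y":0.003,"z":0,"ax":0,"ay":0,"az":0,"claw":1}]'
python3 - <<'E'
from h import *
p=r.read_state()['ee_pos'];d=p[:2]-np.array([.5655,.227]);print(d@[.976,-.216],d@[.216,.976],p[2])
S={n:camera(n) for n in("side","scene","wrist")}
a=cv2.resize(S["side"]["color"][195:265,255:345],(400,311),interpolation=2)
b=cv2.resize(S["wrist"]["color"][130:350,200:450],(400,352))
d=cv2.resize(S["scene"]["color"][200:270,235:315],(400,289),interpolation=2)
cv2.imwrite("pics/p7.png",np.hstack([np.vstack([a,d]),np.vstack([b,np.zeros((248,400,3),np.uint8)])]))
E
```

```text
time: 12.73
ee_pos: [0.5606, 0.2292, 0.0478]
eef_rot: [0.779, 0.626, -0.0, -0.0]
ft_force: [-0.1, -0.3, 0.2]
width: 0.0221
-0.005293140081566363 0.0011222071641579972 0.047796878748442614
```

View pics/p7.png

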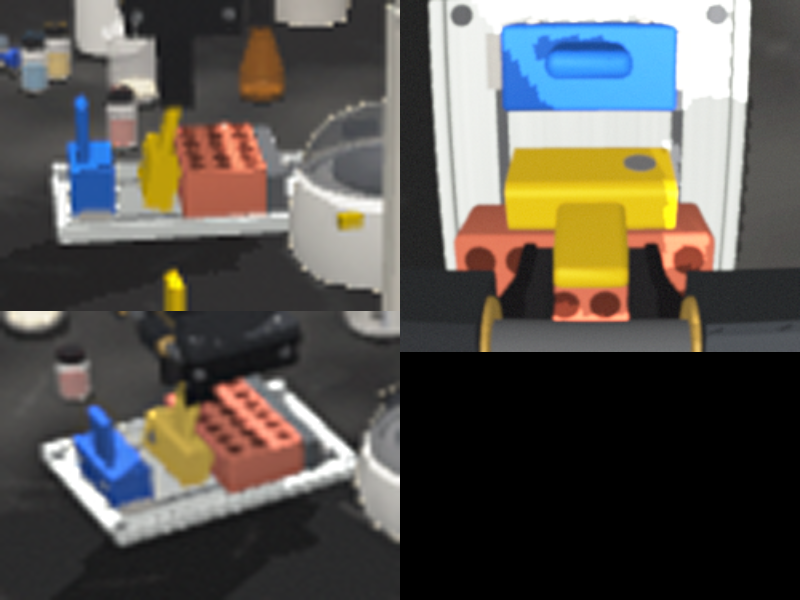

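The side view shows the spacer's tab leaning a little towards the rack. The rack is already on the end stop and the spacer has pivoted in the grip. I'll straighten it by backing its foot flush against the jaw face, which is at its rear stop.

```bash
python3 -m crank '[{"x":0,"y":-0.005,"z":-0.001,"ax":0,"ay":0,"az":0,"claw":1},{"x":0,"y":-0.012,"z":-0.001,"ax":0,"ay":0,"az":0,"claw":1},{"x":0,"y":-0.018,"z":-0.001,"ax":0,"ay":0,"az":0,"claw":1},{"x":0,"y":-0.022,"z":-0.001,"ax":0,"ay":0,"az":0,"claw":1},{"x":0,"y":-0.024,"z":-0.001,"ax":0,"ay":0,"az":0,"claw":1}]'
python3 -m crank '[{"x":0,"y":-0.002,"z":0,"ax":0,"ay":0,"az":0,"claw":1},{"x":0,"y":-0.005,"z":0,"ax":0,"ay":0,"az":0,"claw":1},{"x":0,"y":-0.008,"z":0,"ax":0,"ay":0,"az":0,"claw":1},{"x":0,"y":-0.010,"z":0,"ax":0,"ay":0,"az":0,"claw":1},{"x":0,"y":-0.0105,"z":0,"ax":0,"ay":0,"az":0,"claw":1}]'
python3 - <<'E'
from h import *
p=r.read_state()['ee_pos'];o=np.array([.5655,.227]);d=p[:2]-o;print(d@[.976,-.216],d@[.216,.976],p[2])
c=camera("wrist");np.save("w8.npy",c,allow_pickle=True);cv2.imwrite("pics/w8.png",c["color"])
hsv=cv2.cvtColor(c["color"],cv2.COLOR_BGR2HSV)
# column profiles: first bright-red (rack top) row and blue/yellow limits
for u in(275,285,300,320,340,355,365):
  col=hsv[150:330,u];t=[]
  lab=['Y' if 18<=h<=36 and s>110 else 'B' if 100<=h<=128 and s>110 else 'R' if h<=13 and s>90 else 'r' if h>170 and s>90 else '.' for h,s,v in col]
  run=[];s0=0
  for i in range(1,len(lab)+1):
    if i==len(lab) or lab[i]!=lab[s0]:
      if i-s0>2: run.append((lab[s0],150+s0,150+i-1,int(col[s0:i,2].mean())))
      s0=i
  print(u,run)
E
```

```text
time: 13.3
ee_pos: [0.5363, 0.2349, 0.0489]
eef_rot: [0.779, 0.627, 0.0, -0.0]
ft_force: [-0.1, 0.7, -1.1]
width: 0.0222
time: 13.72
ee_pos: [0.5266, 0.2368, 0.0488]
eef_rot: [0.779, 0.627, 0.0, -0.0]
ft_force: [1.1, 0.6, -0.4]
width: 0.0222
-0.040113393712349274 0.0011575771221660075 0.04883711125712618
275 [('.', 150, 199, 118), ('B', 200, 257, 209), ('Y', 259, 290, 227), ('.', 291, 329, 33)]
285 [('.', 150, 204, 127), ('B', 205, 257, 215), ('Y', 259, 285, 222), ('.', 286, 329, 37)]
300 [('.', 150, 199, 128), ('B', 200, 257, 186), ('Y', 259, 310, 208), ('R', 312, 329, 183)]
320 [('.', 150, 199, 127), ('B', 200, 257, 184), ('Y', 259, 310, 205), ('R', 312, 329, 184)]
340 [('.', 150, 199, 128), ('B', 200, 257, 188), ('Y', 259, 309, 209), ('R', 311, 329, 178)]
355 [('.', 150, 204, 135), ('B', 205, 257, 213), ('Y', 259, 282, 229), ('.', 283, 329, 35)]
365 [('.', 150, 202, 139), ('B', 203, 257, 224), ('Y', 259, 290, 253), ('.', 291, 329, 58)]
```

Run:
```python
from h import *
c=np.load("w8.npy",allow_pickle=True).item();o=np.array([.5655,.227])
def X(u,v,z):
  d=plane(c,u,v,z,wray)[:2]-o;return (d@[.976,-.216]).round(4)
print("jaw front top",X(320,258,.0395),"tab far top edge",X(320,310.5,.079))
hsv=cv2.cvtColor(c["color"],cv2.COLOR_BGR2HSV)
print(hsv[258:312:2,320,2])
print([ (v,hsv[v,285].tolist()) for v in range(280,294,2)])
```

```text
jaw front top -0.0495 tab far top edge -0.0365
[153 219 230 240 247 246 237 179 175 173 174 178 175 177 177 178 181 177
 179 189 221 236 243 245 240 234 209]
[(280, [26, 216, 242]), (282, [23, 217, 208]), (284, [24, 196, 121]), (286, [13, 59, 39]), (288, [90, 8, 33]), (290, [158, 28, 36]), (292, [0, 7, 38])]
```

The spacer is upright again: its tab top edge is at −0.0365 and −0.036 was expected. I now set it down just short of the rack and release it.

```bash
python3 -m crank '[{"x":0,"y":0.006,"z":0,"ax":0,"ay":0,"az":0,"claw":1},{"x":0,"y":0.013,"z":0,"ax":0,"ay":0,"az":0,"claw":1},{"x":0,"y":0.02,"z":0,"ax":0,"ay":0,"az":0,"claw":1},{"x":0,"y":0.025,"z":0,"ax":0,"ay":0,"az":0,"claw":1},{"x":0,"y":0.026,"z":0.0005,"ax":0,"ay":0,"az":0,"claw":1}]'
python3 -m crank '[{"x":0,"y":0,"z":0.0005,"ax":0,"ay":0,"az":0,"claw":1},{"x":0,"y":0,"z":0.001,"ax":0,"ay":0,"az":0,"claw":1},{"x":0,"y":0,"z":0.0015,"ax":0,"ay":0,"az":0,"claw":1},{"x":0,"y":0,"z":0.002,"ax":0,"ay":0,"az":0,"claw":1},{"x":0,"y":0,"z":0.002,"ax":0,"ay":0,"az":0,"claw":1}]'
python3 -c "
from h import *
p=r.read_state()['ee_pos'];d=p[:2]-np.array([.5655,.227]);print(d@[.976,-.216],d@[.216,.976],p[2])"
```

```text
time: 14.18
ee_pos: [0.5536, 0.2303, 0.0483]
eef_rot: [0.78, 0.626, 0.0, 0.0]
ft_force: [-0.4, -0.6, -0.5]
width: 0.0219
time: 14.6
ee_pos: [0.5528, 0.231, 0.0472]
eef_rot: [0.779, 0.626, 0.001, 0.0]
ft_force: [-1.0, -1.8, 5.9]
width: 0.022
-0.013300339425481903 0.0011827125656141285 0.04721637617734329
```

Floor contact: Fz is 5.9 N. I release, go straight up and move towards spacer 2.

```bash
python3 -m crank '[{"x":0,"y":0,"z":-0.0005,"ax":0,"ay":0,"az":0,"claw":0.4},{"x":0,"y":0,"z":-0.0005,"ax":0,"ay":0,"az":0,"claw":0.1},{"x":0,"y":0,"z":-0.0005,"ax":0,"ay":0,"az":0,"claw":-0.1},{"x":0,"y":0,"z":-0.0005,"ax":0,"ay":0,"az":0,"claw":-0.1},{"x":0,"y":0,"z":-0.0005,"ax":0,"ay":0,"az":0,"claw":-0.1}]'
python3 -m crank '[{"x":0,"y":0,"z":-0.02,"ax":0,"ay":0,"az":0,"claw":-0.1},{"x":0,"y":0,"z":-0.05,"ax":0,"ay":0,"az":0,"claw":-0.1},{"x":0,"y":0,"z":-0.09,"ax":0,"ay":0,"az":0,"claw":-0.1},{"x":0,"y":-0.01,"z":-0.12,"ax":0,"ay":0,"az":0,"claw":-0.1},{"x":0,"y":-0.03,"z":-0.15,"ax":0,"ay":0,"az":0,"claw":-0.1}]'
python3 - <<'E'
from h import *
print(togo([.45,-.06,.2]))
c=camera("wrist");np.save("w9.npy",c,allow_pickle=True);o=np.array([.5655,.227])
def X(u,v,z):
  d=plane(c,u,v,z,wray)[:2]-o;return (d@[.976,-.216]).round(4),(d@[.216,.976]).round(4)
hsv=cv2.cvtColor(c["color"],cv2.COLOR_BGR2HSV)
m=cv2.inRange(hsv,(18,110,50),(36,255,255));m[:,:240]=0;m[:,400:]=0;m[340:]=0
x,y,w,h=cv2.boundingRect(m);print(x,y,w,h)
u=x+w//2
for u in(x+8,x+w//2,x+w-8):
  vs=np.where(m[:,u])[0];print(u,vs.min(),vs.max(),"near edge z.035",X(u,vs.min(),.035),"far top edge z.04/.078",X(u,vs.max(),.04),X(u,vs.max(),.078))
mb=cv2.inRange(hsv,(105,110,50),(125,255,255));mb[:,:240]=0;mb[:,400:]=0;mb[340:]=0
x,y,w,h=cv2.boundingRect(mb);print("jaw",X(x+w//2,y+h,.0395))
E
```

```text
time: 15.02
ee_pos: [0.5521, 0.2312, 0.0467]
eef_rot: [0.779, 0.627, -0.0, -0.0]
ft_force: [-0.8, -0.2, 0.3]
width: 0.044
time: 15.43
ee_pos: [0.5241, 0.2364, 0.1985]
eef_rot: [0.78, 0.625, 0.0, 0.001]
ft_force: [0.9, 1.4, 1.3]
width: 0.0475
[-0.30539647 -0.00782726 -0.00144652]
289 226 63 33
297 226 251 near edge z.035 (np.float64(-0.031), np.float64(-0.0218)) far top edge z.04/.078 (np.float64(-0.0068), np.float64(-0.0219)) (np.float64(-0.0193), np.float64(-0.0195))
320 226 257 near edge z.035 (np.float64(-0.0309), np.float64(0.0008)) far top edge z.04/.078 (np.float64(-0.0005), np.float64(0.0008)) (np.float64(-0.0137), np.float64(0.0007))
344 226 250 near edge z.035 (np.float64(-0.0309), np.float64(0.0244)) far top edge z.04/.078 (np.float64(-0.0078), np.float64(0.0245)) (np.float64(-0.0202), np.float64(0.0218))
jaw (np.float64(-0.0489), np.float64(-0.0001))
```

```bash
python3 -m crank '[{"x":-0.035,"y":0,"z":0,"ax":0,"ay":0,"az":-0.02,"claw":-0.2},{"x":-0.07,"y":0,"z":0,"ax":0,"ay":0,"az":-0.04,"claw":-0.2},{"x":-0.105,"y":0,"z":0,"ax":0,"ay":0,"az":-0.061,"claw":-0.2},{"x":-0.14,"y":0,"z":0,"ax":0,"ay":0,"az":-0.061,"claw":-0.2},{"x":-0.175,"y":0,"z":0,"ax":0,"ay":0,"az":-0.061,"claw":-0.2}]'
python3 -m crank '[{"x":-0.035,"y":-0.01,"z":0.01,"ax":0,"ay":0,"az":0,"claw":-0.2},{"x":-0.07,"y":-0.01,"z":0.03,"ax":0,"ay":0,"az":0,"claw":-0.2},{"x":-0.1,"y":-0.01,"z":0.05,"ax":0,"ay":0,"az":0,"claw":-0.2},{"x":-0.125,"y":-0.01,"z":0.07,"ax":0,"ay":0,"az":0,"claw":-0.2},{"x":-0.125,"y":-0.01,"z":0.08,"ax":0,"ay":0,"az":0,"claw":-0.2}]'
python3 -m crank '[{"x":0,"y":0,"z":0,"ax":0,"ay":0,"az":0,"claw":-0.2},{"x":0,"y":0,"z":0,"ax":0,"ay":0,"az":0,"claw":-0.2},{"x":0,"y":0,"z":0,"ax":0,"ay":0,"az":0,"claw":-0.2},{"x":0,"y":0,"z":0,"ax":0,"ay":0,"az":0,"claw":-0.2},{"x":0,"y":0,"z":0,"ax":0,"ay":0,"az":0,"claw":-0.2}]'
python3 - <<'E'
from sp import *
c=camera("wrist");np.save("w10.npy",c,allow_pickle=True);cv2.imwrite("pics/w10.png",c["color"])
M=R.from_quat(r.read_state()["eef_rot"]).as_matrix();print("tool x deg",np.degrees(np.arctan2(M[1,0],M[0,0])))
for o in spacers(c,umin=150,umax=450,vmax=330):print(togo([*o[0],.042]))
E
```

```text
time: 15.9
ee_pos: [0.4846, 0.0652, 0.1967]
eef_rot: [0.74, 0.673, 0.0, -0.0]
ft_force: [0.6, 0.4, 0.9]
width: 0.0521
time: 16.32
ee_pos: [0.4617, -0.0619, 0.1151]
eef_rot: [0.742, 0.67, -0.001, -0.0]
ft_force: [-0.3, -0.3, -0.5]
width: 0.0522
time: 16.73
ee_pos: [0.4642, -0.056, 0.1175]
eef_rot: [0.739, 0.673, 0.001, 0.0]
ft_force: [-0.5, -0.2, -0.1]
width: 0.0518
tool x deg 84.64221631231379
centre [0.5686 0.0458] long-axis deg 81.7 len 0.0068 inl 0.8
centre [ 0.5456 -0.1736] long-axis deg 124.5 len 0.0029 inl 0.62
centre [ 0.4716 -0.0602] long-axis deg 83.4 len 0.0628 inl 1.0
centre [ 0.4347 -0.1572] long-axis deg 92.0 len 0.0637 inl 0.86
[0.1112429  0.09449307 0.07553727]
[-0.10933782  0.09206224  0.07544347]
[-0.00337248  0.00778016  0.07540494]
[-0.10332137 -0.01987897  0.07533645]
```

```bash
python3 -m crank '[{"x":-0.003,"y":0.005,"z":0.02,"ax":0,"ay":0,"az":0.009,"claw":-0.2},{"x":-0.003,"y":0.008,"z":0.045,"ax":0,"ay":0,"az":0.009,"claw":-0.2},{"x":-0.003,"y":0.008,"z":0.065,"ax":0,"ay":0,"az":0.009,"claw":-0.2},{"x":-0.003,"y":0.008,"z":0.076,"ax":0,"ay":0,"az":0.009,"claw":-0.2},{"x":-0.003,"y":0.008,"z":0.076,"ax":0,"ay":0,"az":0.009,"claw":-0.2}]'
python3 -m crank '[{"x":0,"y":0,"z":0,"ax":0,"ay":0,"az":0,"claw":0},{"x":0,"y":0,"z":0,"ax":0,"ay":0,"az":0,"claw":0.3},{"x":0,"y":0,"z":0,"ax":0,"ay":0,"az":0,"claw":1},{"x":0,"y":0,"z":0,"ax":0,"ay":0,"az":0,"claw":1},{"x":0,"y":0,"z":0,"ax":0,"ay":0,"az":0,"claw":1}]' 20
python3 -m crank '[{"x":0,"y":0,"z":0,"ax":0,"ay":0,"az":0,"claw":1},{"x":0,"y":0,"z":0,"ax":0,"ay":0,"az":0,"claw":1},{"x":0,"y":0,"z":-0.03,"ax":0,"ay":0,"az":0.02,"claw":1},{"x":0,"y":0,"z":-0.06,"ax":0,"ay":0,"az":0.051,"claw":1},{"x":0,"y":0,"z":-0.095,"ax":0,"ay":0,"az":0.051,"claw":1}]' 20
python3 -c "
from h import *;print(togo([.5655-.0375*.976,.227+.0375*.216,.14]))
M=R.from_quat(r.read_state()['eef_rot']).as_matrix();print('tool x deg',np.degrees(np.arctan2(M[1,0],M[0,0])))"
```

```text
time: 17.2
ee_pos: [0.4698, -0.0604, 0.0391]
eef_rot: [0.746, 0.666, -0.002, -0.001]
ft_force: [-0.5, -0.2, 0.1]
width: 0.0521
time: 17.62
ee_pos: [0.4717, -0.0605, 0.0415]
eef_rot: [0.746, 0.666, 0.001, 0.0]
ft_force: [0.2, -0.3, -0.3]
width: 0.0266
time: 18.03
ee_pos: [0.47, -0.061, 0.1361]
eef_rot: [0.78, 0.626, -0.001, -0.0]
ft_force: [0.5, 1.3, 0.0]
width: 0.0224
[ 0.30177114 -0.0068702  -0.00434948]
tool x deg 77.44502347646848
```

```bash
python3 -m crank '[{"x":0.03,"y":0,"z":-0.005,"ax":0,"ay":0,"az":0,"claw":1},{"x":0.065,"y":0,"z":-0.005,"ax":0,"ay":0,"az":0,"claw":1},{"x":0.1,"y":0,"z":-0.005,"ax":0,"ay":0,"az":0,"claw":1},{"x":0.135,"y":0,"z":-0.005,"ax":0,"ay":0,"az":0,"claw":1},{"x":0.17,"y":-0.005,"z":-0.005,"ax":0,"ay":0,"az":0,"claw":1}]'
python3 -m crank '[{"x":0.03,"y":-0.002,"z":0,"ax":0,"ay":0,"az":0,"claw":1},{"x":0.065,"y":-0.002,"z":0,"ax":0,"ay":0,"az":0,"claw":1},{"x":0.1,"y":-0.002,"z":0,"ax":0,"ay":0,"az":0,"claw":1},{"x":0.12,"y":-0.002,"z":0,"ax":0,"ay":0,"az":0,"claw":1},{"x":0.131,"y":-0.002,"z":0,"ax":0,"ay":0,"az":0,"claw":1}]'
python3 -m crank '[{"x":0,"y":0,"z":0,"ax":0,"ay":0,"az":0,"claw":1},{"x":0,"y":0,"z":0,"ax":0,"ay":0,"az":0,"claw":1},{"x":0,"y":0,"z":0,"ax":0,"ay":0,"az":0,"claw":1},{"x":0,"y":0,"z":0,"ax":0,"ay":0,"az":0,"claw":1},{"x":0,"y":0,"z":0,"ax":0,"ay":0,"az":0,"claw":1}]'
python3 - <<'E'
from h import *
print(togo([.5655-.0375*.976,.227+.0375*.216,.0474]))
c=camera("wrist");np.save("w11.npy",c,allow_pickle=True);cv2.imwrite("pics/w11.png",c["color"])
E
```

```text
time: 18.45
ee_pos: [0.503, 0.108, 0.1409]
eef_rot: [0.779, 0.627, 0.0, 0.0]
ft_force: [0.7, -0.1, -0.9]
width: 0.0223
time: 18.87
ee_pos: [0.528, 0.2383, 0.1402]
eef_rot: [0.778, 0.629, -0.0, -0.0]
ft_force: [-0.5, 0.4, -1.1]
width: 0.0223
time: 19.28
ee_pos: [0.5287, 0.2335, 0.1411]
eef_rot: [0.779, 0.626, 0.0, -0.0]
ft_force: [0.0, -0.3, -0.8]
width: 0.0225
[ 0.00160462 -0.00017381  0.09370916]
```

```bash
python3 -m crank '[{"x":0.0015,"y":0,"z":0.015,"ax":0,"ay":0,"az":0,"claw":1},{"x":0.0015,"y":0,"z":0.03,"ax":0,"ay":0,"az":0,"claw":1},{"x":0.0015,"y":0,"z":0.04,"ax":0,"ay":0,"az":0,"claw":1},{"x":0.0015,"y":0,"z":0.047,"ax":0,"ay":0,"az":0,"claw":1},{"x":0.0015,"y":0,"z":0.05,"ax":0,"ay":0,"az":0,"claw":1}]'
python3 -m crank '[{"x":0,"y":0,"z":0.005,"ax":0,"ay":0,"az":0,"claw":1},{"x":0,"y":0,"z":0.011,"ax":0,"ay":0,"az":0,"claw":1},{"x":0,"y":0,"z":0.018,"ax":0,"ay":0,"az":0,"claw":1},{"x":0,"y":0,"z":0.025,"ax":0,"ay":0,"az":0,"claw":1},{"x":0,"y":0,"z":0.03,"ax":0,"ay":0,"az":0,"claw":1}]'
python3 -c "
from h import *;print(togo([.5655-.0375*.976,.227+.0375*.216,.0474]))"
```

```text
time: 19.75
ee_pos: [0.5284, 0.236, 0.0899]
eef_rot: [0.779, 0.627, -0.001, -0.0]
ft_force: [0.8, 0.3, -0.4]
width: 0.022
time: 20.17
ee_pos: [0.5286, 0.2363, 0.06]
eef_rot: [0.779, 0.627, -0.0, -0.0]
ft_force: [0.0, -0.5, -1.6]
width: 0.0221
[-0.00114202  0.00054343  0.01255387]
```

No contact so far. I lower the last 13 mm.

```bash
python3 -m crank '[{"x":0,"y":0,"z":0.005,"ax":0,"ay":0,"az":0,"claw":1},{"x":0,"y":0,"z":0.009,"ax":0,"ay":0,"az":0,"claw":1},{"x":0,"y":0,"z":0.0115,"ax":0,"ay":0,"az":0,"claw":1},{"x":0,"y":0,"z":0.013,"ax":0,"ay":0,"az":0,"claw":1},{"x":0,"y":0,"z":0.013,"ax":0,"ay":0,"az":0,"claw":1}]'
python3 - <<'E'
from h import *
p=r.read_state()['ee_pos'];o=np.array([.5655,.227]);d=p[:2]-o;print(d@[.976,-.216],d@[.216,.976],p[2])
c=camera("wrist");s=camera("side");np.save("w12.npy",c,allow_pickle=True);cv2.imwrite("pics/w12.png",np.hstack([cv2.resize(c["color"][130:350,200:450],(400,352)),cv2.resize(s["color"][195:265,255:335],(400,352),interpolation=2)]))
E
```

```text
time: 20.58
ee_pos: [0.5289, 0.2365, 0.0477]
eef_rot: [0.779, 0.627, 0.0, -0.0]
ft_force: [0.1, -0.6, -2.3]
width: 0.0221
-0.03779284997633307 0.0013146766910196932 0.047698225109938375
```

```bash
python3 -m crank '[{"x":0,"y":0,"z":0.0005,"ax":0,"ay":0,"az":0,"claw":1},{"x":0,"y":0,"z":0.001,"ax":0,"ay":0,"az":0,"claw":1},{"x":0,"y":0,"z":0.001,"ax":0,"ay":0,"az":0,"claw":0.5},{"x":0,"y":0,"z":0.0005,"ax":0,"ay":0,"az":0,"claw":0.3},{"x":0,"y":0,"z":0,"ax":0,"ay":0,"az":0,"claw":0.1}]'
python3 -m crank '[{"x":0,"y":0,"z":0,"ax":0,"ay":0,"az":0,"claw":-0.1},{"x":0,"y":0,"z":-0.005,"ax":0,"ay":0,"az":0,"claw":-0.1},{"x":0,"y":0,"z":-0.03,"ax":0,"ay":0,"az":0,"claw":-0.1},{"x":0,"y":0,"z":-0.06,"ax":0,"ay":0,"az":0,"claw":-0.1},{"x":0,"y":0,"z":-0.095,"ax":0,"ay":0,"az":0,"claw":-0.1}]'
python3 -m crank '[{"x":0,"y":-0.02,"z":0,"ax":0,"ay":0,"az":0,"claw":0.2},{"x":0,"y":-0.04,"z":0,"ax":0,"ay":0,"az":0,"claw":0.5},{"x":0,"y":-0.06,"z":0,"ax":0,"ay":0,"az":0,"claw":1},{"x":0,"y":-0.07,"z":0,"ax":0,"ay":0,"az":0,"claw":1},{"x":0,"y":-0.07,"z":0,"ax":0,"ay":0,"az":0,"claw":1}]'
python3 - <<'E'
from h import *
p=r.read_state()['ee_pos'];o=np.array([.5655,.227]);d=p[:2]-o;print(d@[.976,-.216],d@[.216,.976],p[2])
c=camera("wrist");s=camera("side");e=camera("scene")
cv2.imwrite("pics/p13.png",np.vstack([np.hstack([cv2.resize(c["color"][100:350,200:450],(400,300)),cv2.resize(s["color"][190:265,250:350],(400,300),interpolation=2)]),np.hstack([cv2.resize(e["color"][195:270,230:330],(400,300),interpolation=2),cv2.resize(e["color"][180:360,180:420],(400,300))])]))
E
```

```text
time: 21.1
ee_pos: [0.5288, 0.2363, 0.0479]
eef_rot: [0.779, 0.627, -0.0, -0.0]
ft_force: [1.1, 0.5, 0.1]
width: 0.0292
time: 21.52
ee_pos: [0.5279, 0.2358, 0.1431]
eef_rot: [0.779, 0.627, -0.001, -0.0]
ft_force: [0.5, 1.6, 0.7]
width: 0.0474
time: 21.93
ee_pos: [0.4588, 0.2523, 0.1432]
eef_rot: [0.778, 0.628, 0.0, -0.001]
ft_force: [0.8, 0.5, 0.0]
width: 0.0225
-0.10958216350264731 0.0016568428795839028 0.14319873352857052
```

View pics/p13.png

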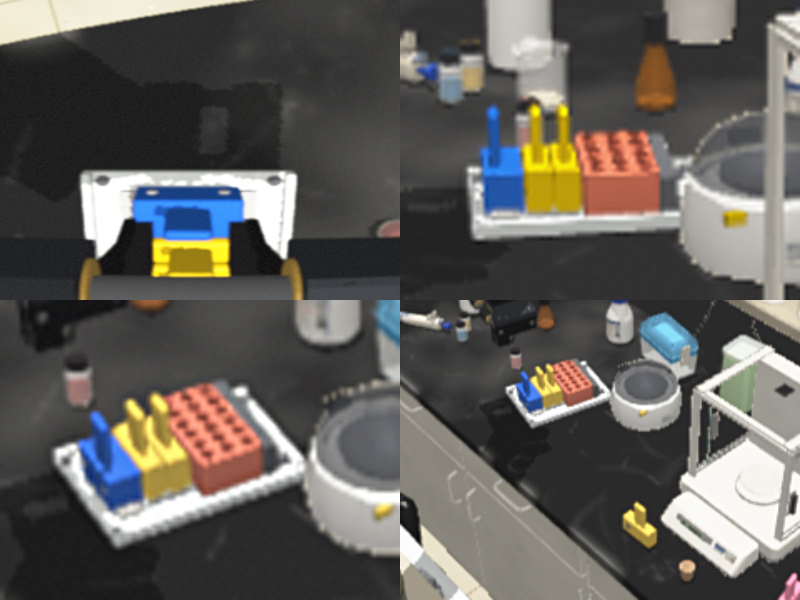

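Both spacers stand upright between jaw and rack, and the vial, cork and third spacer are undisturbed. I lower the shut fingers behind the jaw tab.

```bash
python3 -m crank '[{"x":-0.0015,"y":0,"z":0.03,"ax":0,"ay":0,"az":0,"claw":1},{"x":-0.0015,"y":0,"z":0.06,"ax":0,"ay":0,"az":0,"claw":1},{"x":-0.0015,"y":0,"z":0.085,"ax":0,"ay":0,"az":0,"claw":1},{"x":-0.0015,"y":0,"z":0.096,"ax":0,"ay":0,"az":0,"claw":1},{"x":-0.0015,"y":0,"z":0.096,"ax":0,"ay":0,"az":0,"claw":1}]' 20
python3 -m crank '[{"x":0,"y":0.005,"z":0,"ax":0,"ay":0,"az":0,"claw":1},{"x":0,"y":0.01,"z":0,"ax":0,"ay":0,"az":0,"claw":1},{"x":0,"y":0.015,"z":0,"ax":0,"ay":0,"az":0,"claw":1},{"x":0,"y":0.02,"z":0,"ax":0,"ay":0,"az":0,"claw":1},{"x":0,"y":0.022,"z":0,"ax":0,"ay":0,"az":0,"claw":1}]' 
python3 -m crank '[{"x":0,"y":0.002,"z":0,"ax":0,"ay":0,"az":0,"claw":1},{"x":0,"y":0.003,"z":0,"ax":0,"ay":0,"az":0,"claw":1},{"x":0,"y":0.004,"z":0,"ax":0,"ay":0,"az":0,"claw":1},{"x":0,"y":0.004,"z":0,"ax":0,"ay":0,"az":0,"claw":1},{"x":0,"y":0.004,"z":0,"ax":0,"ay":0,"az":0,"claw":1}]'
python3 - <<'E'
from h import *
s=r.read_state();p=s['ee_pos'];o=np.array([.5655,.227]);d=p[:2]-o;print(d@[.976,-.216],d@[.216,.976],p[2],"Fx clamp",np.array(s["ft_force"])[:2]@[.976,-.216])
E
```

```text
time: 22.5
ee_pos: [0.4595, 0.2483, 0.0445]
eef_rot: [0.779, 0.627, -0.002, 0.0]
ft_force: [0.1, 0.2, 0.1]
width: 0.0002
time: 22.92
ee_pos: [0.4832, 0.2451, 0.0477]
eef_rot: [0.779, 0.627, 0.001, 0.0]
ft_force: [0.1, -1.1, -1.0]
width: 0.0004
time: 23.33
ee_pos: [0.4854, 0.2445, 0.0469]
eef_rot: [0.779, 0.627, 0.0, -0.0]
ft_force: [-0.6, 0.9, 0.1]
width: 0.0004
-0.08190581591898038 -0.00022475717002712738 0.04685926872356697 Fx clamp -0.7818897729855997
```

```bash
cat > st.py <<'E'
from h import *
s=r.read_state();p=s['ee_pos'];o=np.array([.5655,.227]);d=p[:2]-o;print((d@[.976,-.216]).round(4),(d@[.216,.976]).round(4),p[2].round(4),"Fx clamp",(np.array(s["ft_force"])[:2]@[.976,-.216]).round(2))
E
python3 -m crank '[{"x":0,"y":0.001,"z":0,"ax":0,"ay":0,"az":0,"claw":1},{"x":0,"y":0.002,"z":0,"ax":0,"ay":0,"az":0,"claw":1},{"x":0,"y":0.003,"z":0,"ax":0,"ay":0,"az":0,"claw":1},{"x":0,"y":0.004,"z":0,"ax":0,"ay":0,"az":0,"claw":1},{"x":0,"y":0.004,"z":0,"ax":0,"ay":0,"az":0,"claw":1}]'; python3 st.py
python3 -m crank '[{"x":0,"y":0.001,"z":0,"ax":0,"ay":0,"az":0,"claw":1},{"x":0,"y":0.002,"z":0,"ax":0,"ay":0,"az":0,"claw":1},{"x":0,"y":0.003,"z":0,"ax":0,"ay":0,"az":0,"claw":1},{"x":0,"y":0.003,"z":0,"ax":0,"ay":0,"az":0,"claw":1},{"x":0,"y":0.003,"z":0,"ax":0,"ay":0,"az":0,"claw":1}]'; python3 st.py
```

```text
time: 23.75
ee_pos: [0.4879, 0.2439, 0.0466]
eef_rot: [0.779, 0.628, -0.001, -0.001]
ft_force: [-9.4, 0.6, 5.9]
width: 0.0007
-0.0794 -0.0002 0.0466 Fx clamp -9.31
time: 24.17
ee_pos: [0.4882, 0.244, 0.0464]
eef_rot: [0.778, 0.628, -0.003, -0.002]
ft_force: [-20.1, 1.2, 14.3]
width: 0.0006
-0.0791 -0.0001 0.0464 Fx clamp -19.93
```

The push went solid at about 20 N, earlier than I expected, so I'll check from the cameras (numerically) how far the jaw moved and whether the stack closed up.

```bash
cat > rows.py <<'E'
from h import *
def runs(img,v,u0,u1):
    hsv=cv2.cvtColor(img,cv2.COLOR_BGR2HSV)[v,u0:u1]
    lab=['Y' if 18<=h<=36 and s>110 else 'B' if 100<=h<=128 and s>110 else 'R' if (h<=13 or h>174) and s>90 and w>60 else 'k' if w<50 else '.' for h,s,w in hsv]
    o=[];s0=0
    for i in range(1,len(lab)+1):
        if i==len(lab) or lab[i]!=lab[s0]:o.append(f"{lab[s0]}{u0+s0}-{u0+i-1}");s0=i
    return ' '.join(o)
o=np.array([.5655,.227]);Xa=np.array([.976,-.216]);Ya=np.array([.216,.976])
def px(c,p,z):
    P=np.r_[o+p[0]*Xa+p[1]*Ya,z];q=R.from_quat(c["orientation"]).inv().apply(P-np.array(c["eye"]));return np.round([c["fx"]*q[0]/q[2]+c["cx"],c["fy"]*q[1]/q[2]+c["cy"]],1)
E
python3 - <<'E'
from rows import *
old=np.load("side4.npy",allow_pickle=True).item();c=camera("side");np.save("s14.npy",c,allow_pickle=True)
for v in(220,225,230,232,236,240):print(v,"OLD",runs(old["color"],v,262,335));print(v,"NEW",runs(c["color"],v,262,335))
print("expected px: jaw face side q0,q10",px(c,(-.05,-.03),.025),px(c,(-.04,-.03),.025),"rack face",px(c,(-.0015,-.048),.025),"tab back q0,q10",px(c,(-.074,-.012),.065),px(c,(-.064,-.012),.065))
E
```

```text
220 OLD .262-271 B272-274 .275-334
220 NEW .262-272 B273-275 .276-282 Y283-285 .286-289 Y290-292 .293-334
225 OLD .262-271 B272-274 .275-291 R292-310 .311-334
225 NEW .262-272 B273-275 .276-281 R282-282 Y283-286 .287-288 Y289-292 R293-311 .312-334
230 OLD .262-269 B270-280 .281-292 R293-313 .314-334
230 NEW .262-271 B272-280 .281-281 Y282-294 R295-313 .314-334
232 OLD .262-270 B271-280 .281-292 R293-313 .314-334
232 NEW .262-271 B272-281 Y282-294 .295-295 R296-314 .315-334
236 OLD k262-265 .266-270 B271-280 .281-293 R294-313 .314-334
236 NEW k262-265 .266-271 B272-281 .282-282 Y283-295 R296-314 .315-334
240 OLD k262-265 .266-270 B271-280 .281-294 R295-313 .314-334
240 NEW k262-262 .263-272 B273-281 .282-282 Y283-295 R296-314 .315-334
expected px: jaw face side q0,q10 [280.8 236.9] [284.2 236.7] rack face [297.5 238.2] tab back q0,q10 [272.  222.6] [275.4 222.5]
```

The cameras show jaw, spacers and rack abutting (B–281, Y282–295, R296–). The jaw has travelled about 4–5 mm, far short of 28.5 mm, and the tab spacings in pixels match upright spacers. I hold and check that the push is steady.

```bash
python3 -m crank '[{"x":0,"y":0,"z":-0.0005,"ax":0,"ay":0,"az":0,"claw":1},{"x":0,"y":0,"z":-0.001,"ax":0,"ay":0,"az":0,"claw":1},{"x":0,"y":0,"z":-0.001,"ax":0,"ay":0,"az":0,"claw":1},{"x":0,"y":0,"z":-0.001,"ax":0,"ay":0,"az":0,"claw":1},{"x":0,"y":0,"z":-0.001,"ax":0,"ay":0,"az":0,"claw":1}]'; python3 st.py
for i in 1 2; do python3 -m crank '[{"x":0,"y":0,"z":0,"ax":0,"ay":0,"az":0,"claw":1},{"x":0,"y":0,"z":0,"ax":0,"ay":0,"az":0,"claw":1},{"x":0,"y":0,"z":0,"ax":0,"ay":0,"az":0,"claw":1},{"x":0,"y":0,"z":0,"ax":0,"ay":0,"az":0,"claw":1},{"x":0,"y":0,"z":0,"ax":0,"ay":0,"az":0,"claw":1}]'; python3 st.py; done
python3 - <<'E'
from rows import *
c=camera("side");e=camera("scene");e0=np.load("scene0.npy",allow_pickle=True).item()
for v in(220,225,232,240):print(v,runs(c["color"],v,266,320))
for n,p,z in(("stop face/rack back",(.0505,-.048),.03),("rack front",(-.0055,-.048),.03)):print(n,px(c,p,z))
# vial, cork, beaker change check in scene vs scene4
a=np.load("scene4.npy",allow_pickle=True).item()
d=cv2.absdiff(a["color"],e["color"]).max(2)
for n,(u0,v0,u1,v1) in dict(vial=(241,198,256,228),beaker=(230,185,252,208),cork=(345,333,360,350),sp3=(312,300,336,330)).items():print(n,(d[v0:v1,u0:u1]>50).mean().round(3))
E
```

```text
time: 24.63
ee_pos: [0.4881, 0.2438, 0.0467]
eef_rot: [0.778, 0.628, -0.003, -0.002]
ft_force: [-16.3, 2.3, 6.0]
width: -0.0001
-0.0792 -0.0003 0.0467 Fx clamp -16.43
time: 25.05
ee_pos: [0.4881, 0.2439, 0.0467]
eef_rot: [0.778, 0.628, -0.003, -0.002]
ft_force: [-16.4, 2.9, 6.2]
width: 0.0001
-0.0792 -0.0003 0.0467 Fx clamp -16.61
time: 25.47
ee_pos: [0.4881, 0.2439, 0.0468]
eef_rot: [0.778, 0.628, -0.003, -0.002]
ft_force: [-17.1, 3.4, 6.3]
width: 0.0007
-0.0792 -0.0002 0.0468 Fx clamp -17.42
220 .266-272 B273-275 .276-282 Y283-285 .286-289 Y290-292 .293-319
225 .266-272 B273-275 .276-281 R282-282 Y283-286 .287-288 Y289-292 R293-311 .312-319
232 .266-271 B272-281 Y282-294 .295-295 R296-314 .315-319
240 .266-272 B273-281 .282-282 Y283-295 R296-314 .315-319
stop face/rack back [314.9 235.8]
rack front [296.2 236.7]
vial 0.293
beaker 0.54
cork 0.0
sp3 0.035
```

The push is steady at about 17 N. In the scene camera the arm blocks the beaker and vial, so I check both in the side view before handing in.

Run:
```python
from h import *
c=camera("side")["color"];a=np.load("side4.npy",allow_pickle=True).item()["color"];a0=np.load("side0.npy",allow_pickle=True).item()["color"]
f=lambda i:cv2.cvtColor(i,cv2.COLOR_BGR2GRAY)
for n,ref,(u0,v0,u1,v1) in(("beaker",a0,(276,199,294,219)),("vial",a,(278,212,290,230))):
  m=cv2.matchTemplate(f(c)[v0-6:v1+6,u0-8:u1+8],f(ref)[v0:v1,u0:u1],5);print(n,cv2.minMaxLoc(m),"unmoved = (8,6)")
```

```text
beaker (-0.3739815652370453, 0.5542289018630981, (0, 1), (10, 7)) unmoved = (8,6)
vial (-0.446565181016922, 0.6718401908874512, (14, 5), (8, 6)) unmoved = (8,6)
```

```bash
python3 -c "
from h import *
print(close_job())"; python3 st.py
```

```text
the job is handed in; nothing more can be done
None
the job is handed in; nothing more can be done
```

I handed in the job at about 25.5 s with the shut fingers still pushing the jaw tab and the stack tight; no verdict was reported.

- **Vial:** it stands upright on the bench beside the clamp, let go. An image match against the picture taken after placing showed no movement.
- **Spacers:** two stand upright and centred on the clamp floor between jaw and rack, and the third still stands on the bench. I chose two from the estimated gap; I did not try one alone against the jaw first. The first spacer tilted in the grip while I pushed the rack to its stop. I straightened it against the jaw and measured it upright before releasing it.
- **Push:** it held at 16–17 N for the last second or so, up to 17.4 N at the last reading. The fingers did not move.
- **Jaw travel:** the jaw stopped at roughly 4–5 mm, far short of 28.5 mm. I inferred this from the finger position and about 1 to 1.5 pixels of motion.
- **Stack:** the side view showed jaw, spacers and rack touching without gaps.

Checks that disagreed or were weak:
- Early estimates of the rack face, and so of the slack, differed by a few mm.
- There was a 6 N vertical force on the fingers at the end (14 N before I eased it), probably friction on the tab.
- The final image match for the beaker was weak (0.55, about 2 pixels off) because other things overlap it in the view. It looked undisturbed in the last picture, and the planned path kept the gripper clear of it.

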